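# Put the cleaned burner head and cap back on the gas stove

### The arm

A 6-joint arm with a two-finger parallel gripper is mounted at the origin on the work surface. World frame = base frame: x ahead of the robot, y to its left, z up, the work surface at z = 0. Lengths are in m, angles in degrees, forces in N, time in s.
With the tool pointing down it reaches from about 0.35 to 0.875 m from the base axis. Payload 4.2 kg.
Tool frame: the origin (TCP) lies at the very end of the fingers, on their centre line; the grasp point (between the pads) lies 19 mm behind it (r.hold_point_z is the distance from the TCP to the grasp point, in m); z points along the fingers, y is the direction in which the jaws open and shut (so a half turn about z gives the same grasp; the last joint's range is limited). The gripper opens to 87 mm and grips with 3 to 60 N. Pads are 19 mm wide; open, the fingers measure 117 mm over their backs; the gripper's body (75 mm by 190 mm) begins 51 mm behind the grasp point.
Start: joints at [-49.125, 22.042, 0.453, 0, -68.411, -14.817], TCP at [0.275, -0.561, 0.223] pointing down, gripper open.
Joint ranges: [-179.83, 179.83], [-69.29, 118.12], [-61.27, 80.66], [-181.25, 117.63], [-171.15, -9.14], [-177.46, 177.46]. Speed limits (degrees/s): [159.86, 159.86, 180, 180, 180, 180].

### API

Orientations are given as a 3x3 rotation matrix whose columns are the frame's x, y, z axes.
In Python, from station import r, cams, ticket gives the robot as it stands.
- The arm moves only by the tool drive_tool, never from a script. Its argument "deltas" is a list of rows, each an object of numbers: "dx", "dy", "dz": the shift along the tool's x, y, z in m; "wx", "wy", "wz": the turn, a rotation vector about the tool's x, y, z in degrees. A call has 1 to 20 rows; each row is the pose to reach, as a shift and turn from the pose commanded when the call began, along the tool's axes at that moment; what a row does not reach only later rows make up. A row lasts 1/10 s, in which the tool goes at most 50 mm and 8.59 degrees, less where a joint would pass 70% of its speed; a pose out of reach is approached as far as the arm can. A call with a gripper value outside its range is refused whole. "gripper" is the opening, from 0 (shut) to 1 (fully open), set as the call begins (left out, the last holds). The fingers move at their own pace and stop on an object; the grip force is fixed at half the most. Time passes only in rows, so rows that repeat a pose let the fingers close. It gives the time, the measured TCP pose, the force and the opening at its end, in the units of the state.
- r.sense(): the state, without advancing time (a new reading comes with each control period).
- cams.capture(name): name is "scene" or "top" or "wrist"; returns the picture (480x640x3 uint8, red, green, blue); there is no depth.
- cams.camera_model(name): a dict with "intrinsics" (3x3 intrinsics, pixels), "extrinsics" (4x4, takes a point from world to camera coordinates); the wrist camera has in their place "T_tool_cam" (4x4, takes a point from camera to tool coordinates, whose origin is the TCP and whose axes are the flange's). Camera axes: x right, y down, z forward; pixel columns grow to the right and rows downward; lengths in m; the calibration is good to about 2 mm. A picture is of the moment at which its call begins: read the wrist's pose just before it. camera_model takes no time and is no camera call.
- ticket.finish_job(): hands the job in, once; it reports no verdict.
The state is a dict: "time_s": time; "joints": joint angles; "joint_velocities": joint speeds; "effort": joint torques, N m; "tcp_pos": TCP position; "ee_rot": TCP orientation; "wrist_force": force on the tool from outside, world axes, zero at the start; "moment": the same for the moment, N m; "gripper_width": opening from 0.0 (shut) to 1.0 (fully open).
Only numpy, scipy, OpenCV 4.12 (cv2) and the standard library are available. Lean on these libraries where they do the work, as an engineer would, in place of code of your own. Each camera call takes 0.05 s, during which the arm holds its last target.

### The job

The tea stove's burner has been washed: put the burner head back in its cup so that its key drops into the slot and the head sits fully home and level, and only then lay the burner cap squarely on top of it. Feel for the slot by turning the head lightly; do not force the parts down, and leave the teapot, cups, canister and jar where they stand.

Things in the scene. Friction and masses are not known exactly. Their poses are not given: they have to be found in the camera images.
- stove: White single-burner gas stove, 250 x 250 mm, cannot be shifted. Origin: centre of its underside, on the work surface; z up. Its front, with the black knob (reaches 158 mm out, 44 mm high), looks along its -x. Top plate at z = 75 mm; four 5 mm rubber seats at x, y = +-88 mm. The cast burner cup stands in the middle, outer radius 25 mm, from the plate up to z = 100 mm.
- cup_mouth (a point): On the burner cup's axis at lip height (stove z = 100 mm); axes as the stove's. Bore: radius 20 mm, 22 mm deep. One slot, 8 mm wide, 13 mm deep, cuts down through the cup's wall from the lip. The cup is clamped fast, at another bearing each time: the slot lies within 0.75 rad either side of the stove's -x as seen from the axis. That bearing is not measured: see it or find it by feel.
- burner_head: Aluminium burner head, 36 mm high, 0.11 to 0.2 kg, stands upright on its spigot. Origin: centre of the spigot's underside, z up. Spigot: radius 18.5 mm, z = 0 to 15, foot chamfered to radius 16 over 3.5 mm. Ring of teeth on top: inner radius 20, outer 27 mm, z = 24 to 36. The spigot enters the cup at any yaw; then the key rests on the lip, until it meets the slot and drops 7 mm.
- head_flange (a point): On the head's axis, mid-height of its flange: radius 28 mm, head z = 15 to 24 mm, the place to grip it. An ear 10 mm wide, z = 15 to 20 mm, sticks out of the flange over the key, on the head's -x side, to 36 mm from the axis: keep the fingers off it. Fully home, the flange rests on the lip and the head's origin is 15 mm below the lip.
- head_key (a point): Middle of the lower face of the key, the one lug under the flange at the head's -x side, 20.75 mm from its axis, 8 mm above its origin. Key: 6 mm wide, reaches 25 mm from the axis, head z = 8 to 15 mm. Hidden from above; the ear is straight over it. With the key on the lip the head's origin is 8 mm below the lip. Metal on metal is stiff: feel with 4 to 6 N, land at 10 mm/s or so.
- burner_cap: Plain steel burner cap, 13.5 mm high, 0.11 kg, right way up on the work surface. Origin: centre of the underside of its plug, z up. Plug: radius 17 mm, z = 0 to 6 mm, chamfered foot, goes inside the ring of teeth. Disc: radius 31 mm, upright edge z = 6 to 10.8 mm (grip here). Seated, the disc lies on the teeth and the cap's origin is 30 mm above the head's.
- teapot: Aluminium teapot, body radius 66 mm, 142 mm high, with spout (-x, to 114 mm) and handle (+x, to 109 mm). Leave alone. Origin: centre of its underside.
- cup_stack: Stack of white ceramic cups, radius 39 mm, 131 mm high. Leave alone. Origin: centre of its underside.
- canister: Yellow plastic canister with white twist cap, radius 55 mm, 166 mm high. Leave alone. Origin: centre of its underside.
- jar: Small glass jar, radius 33 mm, 90 mm high. Leave alone. Origin: centre of its underside.
Mind the look-alikes: they are no part of the job. Of the things that look like the burner_cap, the smallest one is meant.

How it is judged (in metres and radians):
On the way:
1. the burner head is fully home in the cup: key in the slot, flange down on the lip (z of burner_head in the frame of cup_mouth below -0.013 m and horizontal distance between burner_head and cup_mouth below 0.004 m and angle between burner_head's own z axis and vertical below 0.06 rad), for 0.2 s.
At the end, for the whole second after the job is handed in: Head in the cup, key in the slot: origin 13 mm or more below the lip (15 is home), within 4 mm of the cup's axis, tilt under 0.06 rad. Cap on it: origin 28 to 31.8 mm above the head's (30 is seated), within 4.5 mm of its axis, tilt under 0.08 rad. Both at rest (all of step 1 and z of burner_cap in the frame of burner_head between 0.028 and 0.0318 m and horizontal distance between burner_cap and burner_head below 0.0045 m and angle between burner_cap's own z axis and vertical below 0.08 rad and linear speed of each of burner_cap, burner_head below 0.02 m/s); the robot touches nothing.
It fails at once if the burner head is forced against the stove with more than 50 N (contact force between burner_head and stove above 50 N).
It fails at once if the cap is forced against the burner head with more than 50 N (contact force between burner_cap and burner_head above 50 N).
It fails at once if the cap is set on the burner head before the head is home in the cup (contact force between burner_cap and burner_head above 0.3 N and z of burner_head in the frame of cup_mouth above -0.012 m).
It fails at once if the teapot, cups, canister or jar is moved by more than 30 mm (distance of any of teapot, cup_stack, canister, jar from where it was at the start of the episode above 0.03 m).
It also fails if it takes over 72 s, if anything falls off the work surface, if the arm or the gripper's body presses on something with over 40 N, if the wrist force passes 120 N, or if a joint passes its speed limit or range.

## Working session

There is one attempt and no reset: what is moved stays moved. The work goes in short steps, Python scripts to look and compute and a tool call to move; the robot and the scene stay as the last step left them, time stands still between calls to the robot, and variables do not carry over. Pictures are saved under pics/ and viewed, and the job is handed in when it is done.

Besides the shell and the picture viewer there is one more tool, called as name(argument=value, ...) on one line, values as JSON. drive_tool: Moves the arm, as the interface text tells. Its arguments: {"type":"object","properties":{"deltas":{"type":"array","items":{"type":"object","properties":{"dx":{"type":"number"},"dy":{"type":"number"},"dz":{"type":"number"},"wx":{"type":"number"},"wy":{"type":"number"},"wz":{"type":"number"}}}},"gripper":{"type":"number"}},"required":["deltas"]}

```bash
mkdir -p pics; ls; python3 - <<'E'
from station import r, cams, ticket
import cv2
for n in("scene","top","wrist"):
    s=r.sense()
    im=cams.capture(n); cv2.imwrite(f"pics/{n}0.png",im[:,:,::-1])
    print(n,cams.camera_model(n))
print(s)
E
```

```text
pics
scene {'intrinsics': array([[451.32243487,   0.        , 314.00573889],
       [  0.        , 451.32243487, 245.63572922],
       [  0.        ,   0.        ,   1.        ]]), 'extrinsics': array([[ 0.74537276,  0.66659499,  0.00840047, -0.43254903],
       [ 0.52973843, -0.5845985 , -0.61450939, -0.22666714],
       [-0.40471798,  0.46248861, -0.78886478,  1.50721645],
       [ 0.        ,  0.        ,  0.        ,  1.        ]])}
top {'intrinsics': array([[581.6749547 ,   0.        , 326.72810005],
       [  0.        , 581.6749547 , 231.57147027],
       [  0.        ,   0.        ,   1.        ]]), 'extrinsics': array([[-0.00464594, -0.99998325,  0.00345303,  0.04906732],
       [-0.99817926,  0.00442984, -0.06015427,  0.57092525],
       [ 0.06013797, -0.00372622, -0.99818312,  1.44704541],
       [ 0.        ,  0.        ,  0.        ,  1.        ]])}
wrist {'intrinsics': array([[379.66704987,   0.        , 317.36756854],
       [  0.        , 379.66704987, 239.48210477],
       [  0.        ,   0.        ,   1.        ]]), 'T_tool_cam': array([[-7.24827310e-04, -9.7074719
[... 401 characters left out ...]
5e-02,
       -6.84109143e+01, -1.48169715e+01]), 'joint_velocities': array([ 0.03191642, -0.07669091,  0.09743052,  0.13226652, -0.09807764,
       -0.05059942]), 'effort': array([-4.97462024e-04, -3.91689563e+01,  1.87935752e+01,  4.23189014e+00,
        1.34797400e-02, -6.34622961e-05]), 'tcp_pos': array([ 0.27434169, -0.56097312,  0.22156372]), 'ee_rot': array([[-8.98415812e-01, -4.39144774e-01, -9.47056022e-04],
       [-4.39145785e-01,  8.98414165e-01,  1.72279730e-03],
       [ 9.42911143e-05,  1.96368399e-03, -9.99998068e-01]]), 'wrist_force': array([-0.21552891, -0.49394745,  0.45834294]), 'moment': array([ 0.00917528, -0.00079944,  0.00935083]), 'gripper_width': 0.9993303986369947}
```

View pics/scene0.png

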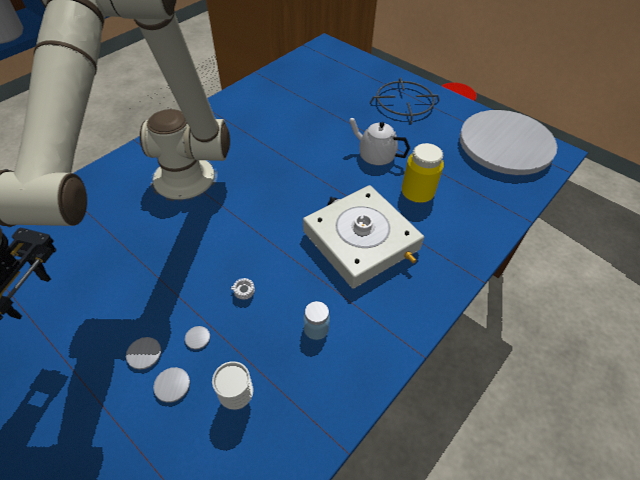

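View pics/top0.png

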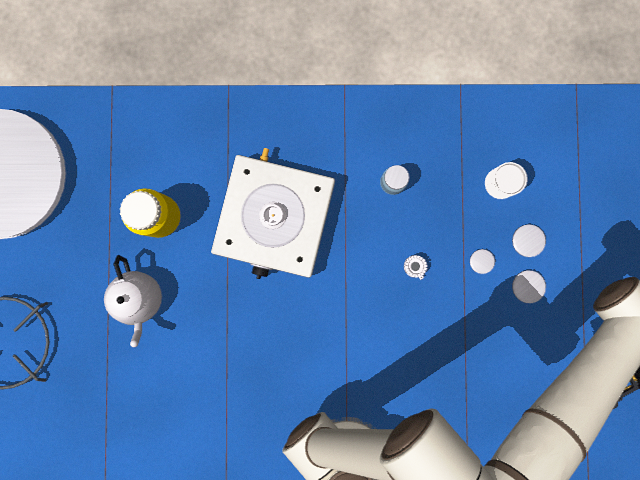

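View pics/wrist0.png

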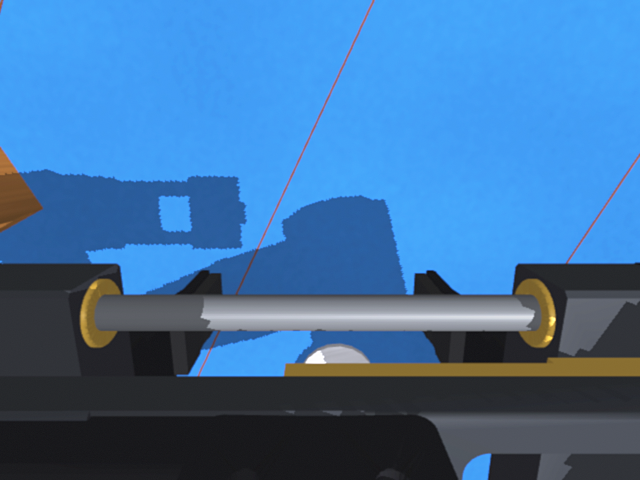

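Top view: three plain discs, at (482,261), (529,240) and (529,286). Head with ear at (415,266), stove cup at (274,215). I'll enlarge them to compare sizes.

```bash
cat > h.py <<'E'
import numpy as np, cv2
from station import r, cams, ticket
def model(n,s=None):
    m=cams.camera_model(n);K=m['intrinsics']
    if n=='wrist':
        T=np.eye(4);T[:3,:3]=s['ee_rot'];T[:3,3]=s['tcp_pos'];E=np.linalg.inv(T@m['T_tool_cam'])
    else:E=m['extrinsics']
    return K,E
def ray(K,E,uv):
    R=E[:3,:3];c=-R.T@E[:3,3];d=R.T@np.linalg.inv(K)@np.array([uv[0],uv[1],1.]);return c,d/np.linalg.norm(d)
def onz(K,E,uv,z):
    c,d=ray(K,E,uv);return c+d*(z-c[2])/d[2]
def proj(K,E,P):
    p=(E[:3,:3]@np.atleast_2d(P).T).T+E[:3,3];p=p@K.T;return p[:,:2]/p[:,2:]
def tri(l):
    A=np.zeros((3,3));b=np.zeros(3)
    for K,E,uv in l:
        c,d=ray(K,E,uv);M=np.eye(3)-np.outer(d,d);A+=M;b+=M@c
    x=np.linalg.solve(A,b)
    return x,[float(np.linalg.norm((np.eye(3)-np.outer(ray(*q)[1],ray(*q)[1]))@(x-ray(*q)[0]))) for q in l]
def crop(f,x0,y0,x1,y1,k,o):
    im=cv2.imread(f)[y0:y1,x0:x1];cv2.imwrite(o,cv2.resize(im,None,fx=k,fy=k,interpolation=cv2.INTER_CUBIC))
E
python3 - <<'E'
from h import *
crop('pics/top0.png',390,215,560,315,4,'pics/c1.png')
crop('pics/top0.png',205,145,345,285,4,'pics/c2.png')
crop('pics/scene0.png',110,270,270,420,4,'pics/c3.png')
# also top: plane estimates
T=model('top');S=model('scene')
for n,uv,z in (('cap',(482.5,261),.0135),('d2',(529,240.5),.013),('d3',(529,286.5),.013),('head',(415,266),.036),('cup',(274,215),.1)):
    print(n,onz(*T,uv,z))
for n,t,s in (('cap',(482.5,261),(197.5,337)),('head',(415,266),(243,287)),('cup',(274,215),(364,223))):
    print(n,tri([(*T,t),(*S,s)]))
E
```

```text
cap [ 0.49538438 -0.3454246   0.0135    ]
d2 [ 0.54653867 -0.4641494   0.013     ]
d3 [ 0.43085414 -0.46118881  0.013     ]
head [ 0.48359863 -0.17171122  0.036     ]
cup [0.60617707 0.17197012 0.1       ]
cap (array([ 0.49543166, -0.34564858,  0.01249208]), [6.154343320683323e-05, 6.15434332068345e-05])
head (array([ 0.4825604 , -0.17344746,  0.03227411]), [0.0015465059364488793, 0.0015465059364488836])
cup (array([0.6086492 , 0.17411652, 0.09345675]), [0.002440895490642332, 0.002440895490642232])
```

View pics/c1.png

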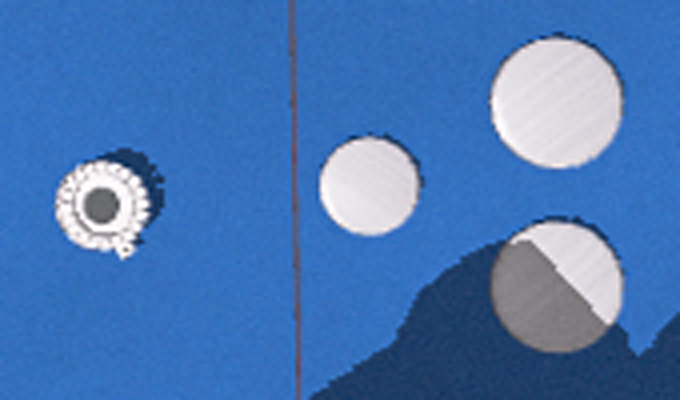

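View pics/c2.png

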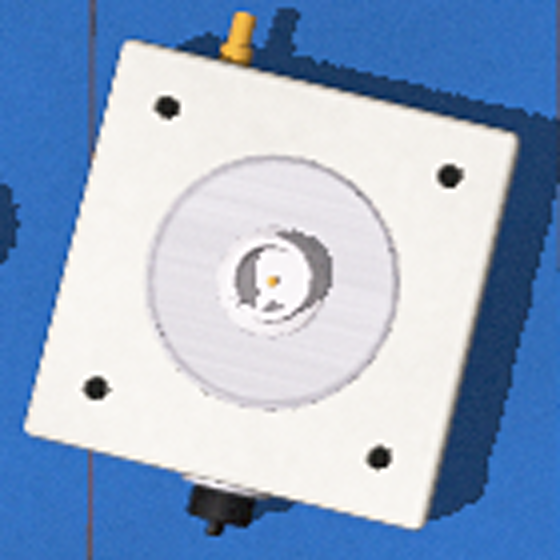

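View pics/c3.png

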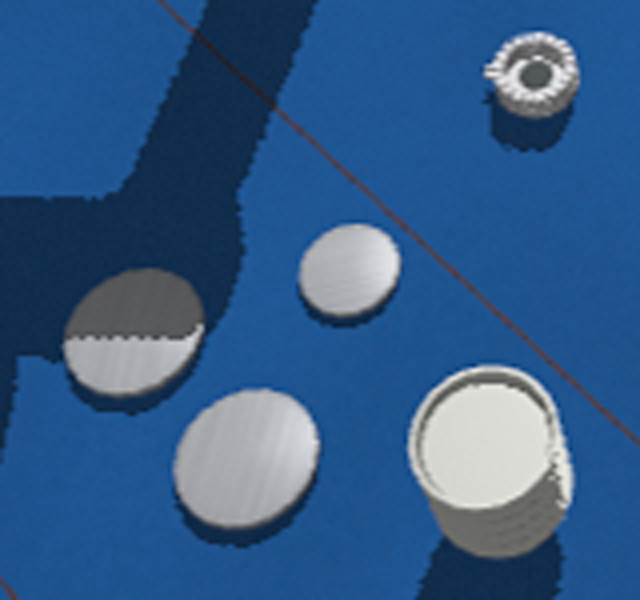

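Smallest disc is at top (482.5,261), about 62 mm across; the other two are about 80 mm. The three crops confirm it, so that one is the cap. The ear sits at bearing about 207°, and the tool's x is already close to that. I'll fit the stove pose from its four seats, then fly the wrist camera over the head.

```bash
cat >> h.py <<'E'
def to(target,yaw_to=None):
    "tool-frame delta to world TCP target; commanded pose ~ measured"
    s=r.sense();return np.round(s['ee_rot'].T@(np.array(target)-s['tcp_pos']),4)
E
python3 - <<'E'
from h import *
T=model('top')
px=np.array([(96,387),(379,457),(167,107),(450,176)])/4+[205,145]-[.375,.375]
P=np.array([onz(*T,p,.08) for p in px]);print(P)
print('centre',P.mean(0)); f=P[2]-P[0]+P[3]-P[1];print('yaw',np.degrees(np.arctan2(f[1],f[0])), np.linalg.norm(P[2]-P[0]),np.linalg.norm(P[1]-P[0]))
print(to([.555,-.137,.2]))
E
```

```text
[[0.54478035 0.28275033 0.08      ]
 [0.50195363 0.11270492 0.08      ]
 [0.71432064 0.24070419 0.08      ]
 [0.67154897 0.0694587  0.08      ]]
centre [0.6081509  0.17640453 0.08      ]
yaw -14.117062301008428 0.1746762335470619 0.1753555466654823
[-0.4384  0.2577  0.0221]
```

drive_tool(deltas=[{"dx": -0.02, "dy": 0.012}, {"dx": -0.06, "dy": 0.035}, {"dx": -0.1, "dy": 0.059}, {"dx": -0.14, "dy": 0.082}, {"dx": -0.18, "dy": 0.106}, {"dx": -0.22, "dy": 0.129}, {"dx": -0.26, "dy": 0.153}, {"dx": -0.3, "dy": 0.176}, {"dx": -0.34, "dy": 0.2}, {"dx": -0.38, "dy": 0.223}, {"dx": -0.415, "dy": 0.244, "dz": 0.01}, {"dx": -0.432, "dy": 0.254, "dz": 0.02}, {"dx": -0.439, "dy": 0.258, "dz": 0.02}, {"dx": -0.439, "dy": 0.258, "dz": 0.02}, {"dx": -0.439, "dy": 0.258, "dz": 0.02}])

```text
schema error: expected keys dx, dy, dz, wx, wy, wz
```

```bash
python3 - <<'E'
from h import *
s=r.sense();im=cams.capture('wrist');cv2.imwrite('pics/w1.png',im[:,:,::-1]);print(s['time_s'],s['tcp_pos'],s['ee_rot'])
np.save('s1.npy',s,allow_pickle=True)
print(proj(*model('wrist',s),[.4836,-.1717,.036]))
E
```

```text
0.15 [ 0.27433782 -0.56105702  0.22170504] [[-8.98410836e-01 -4.39155147e-01 -8.52281111e-04]
 [-4.39155958e-01  8.98409647e-01  1.46641984e-03]
 [ 1.21711751e-04  1.69173180e-03 -9.99998562e-01]]
[[538.71059339 522.03814795]]
```

View pics/w1.png

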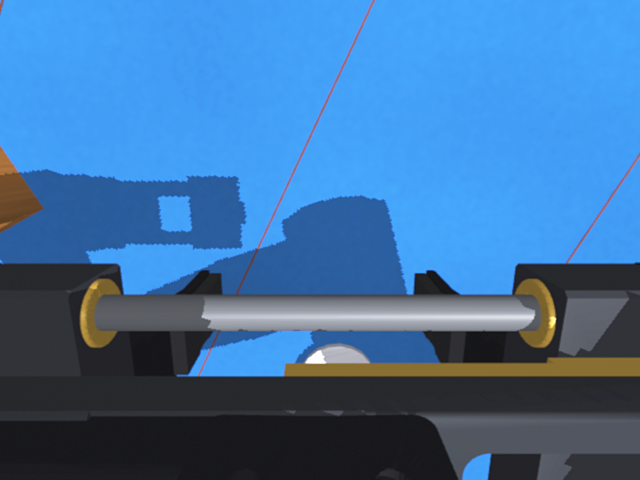

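The move was refused because every row needs all six keys. Sending it again.

drive_tool(deltas=[{"dx": -0.02, "dy": 0.012, "dz": 0, "wx": 0, "wy": 0, "wz": 0}, {"dx": -0.06, "dy": 0.035, "dz": 0, "wx": 0, "wy": 0, "wz": 0}, {"dx": -0.1, "dy": 0.059, "dz": 0, "wx": 0, "wy": 0, "wz": 0}, {"dx": -0.14, "dy": 0.082, "dz": 0, "wx": 0, "wy": 0, "wz": 0}, {"dx": -0.18, "dy": 0.106, "dz": 0, "wx": 0, "wy": 0, "wz": 0}, {"dx": -0.22, "dy": 0.129, "dz": 0, "wx": 0, "wy": 0, "wz": 0}, {"dx": -0.26, "dy": 0.153, "dz": 0, "wx": 0, "wy": 0, "wz": 0}, {"dx": -0.3, "dy": 0.176, "dz": 0, "wx": 0, "wy": 0, "wz": 0}, {"dx": -0.34, "dy": 0.2, "dz": 0, "wx": 0, "wy": 0, "wz": 0}, {"dx": -0.38, "dy": 0.223, "dz": 0, "wx": 0, "wy": 0, "wz": 0}, {"dx": -0.415, "dy": 0.244, "dz": 0.01, "wx": 0, "wy": 0, "wz": 0}, {"dx": -0.432, "dy": 0.254, "dz": 0.02, "wx": 0, "wy": 0, "wz": 0}, {"dx": -0.439, "dy": 0.258, "dz": 0.02, "wx": 0, "wy": 0, "wz": 0}, {"dx": -0.439, "dy": 0.258, "dz": 0.02, "wx": 0, "wy": 0, "wz": 0}, {"dx": -0.439, "dy": 0.258, "dz": 0.02, "wx": 0, "wy": 0, "wz": 0}])

```text
time_s: 1.7
tcp_pos: [0.5552, -0.1379, 0.2029]
ee_rot: [[-0.899, -0.438, 0.0], [-0.438, 0.899, -0.0], [0.0, -0.0, -1.0]]
wrist_force: [-0.1, -0.9, 1.4]
gripper_width: 0.999
```

```bash
python3 - <<'E'
from h import *
s=r.sense();im=cams.capture('wrist');cv2.imwrite('pics/w2.png',im[:,:,::-1]);print(s['time_s'],s['tcp_pos'],s['ee_rot'])
np.save('s2.npy',s,allow_pickle=True)
print(proj(*model('wrist',s),[.4836,-.1717,.036]))
E
```

```text
1.7 [ 0.55515351 -0.13790385  0.20290336] [[-8.98833844e-01 -4.38289539e-01  2.28853351e-05]
 [-4.38289524e-01  8.98833799e-01 -3.07206086e-04]
 [ 1.14075101e-04 -2.86157630e-04 -9.99999953e-01]]
[[317.46050667 128.63376929]]
```

View pics/w2.png

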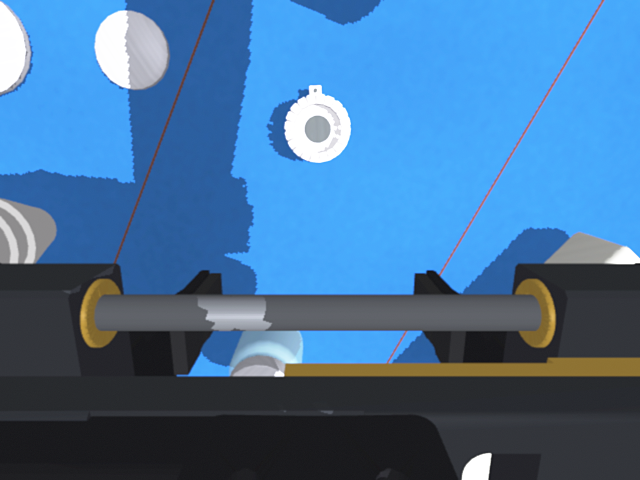

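Head is centred at about (318,128), ear straight up at (316,90), so it lies along tool +x. I'll refine and triangulate with the top view.

```bash
python3 - <<'E'
from h import *
crop('pics/w2.png',270,70,370,180,5,'pics/c4.png')
s=np.load('s2.npy',allow_pickle=True).item();W=model('wrist',s);T=model('top')
# simulate projections for head origin guess
for nm,m in(('w',W),('t',T)):
    print(nm,proj(*m,[[.4836,-.1717,.036],[.4836,-.1717,.024],[.4836,-.1717,.0]]))
E
```

```text
w [[317.46050667 128.63376929]
 [317.44966183 129.23645444]
 [317.43012751 130.32204434]]
t [[414.99546369 265.99946894]
 [414.25112323 266.00462959]
 [412.79866676 266.01469973]]
```

View pics/c4.png

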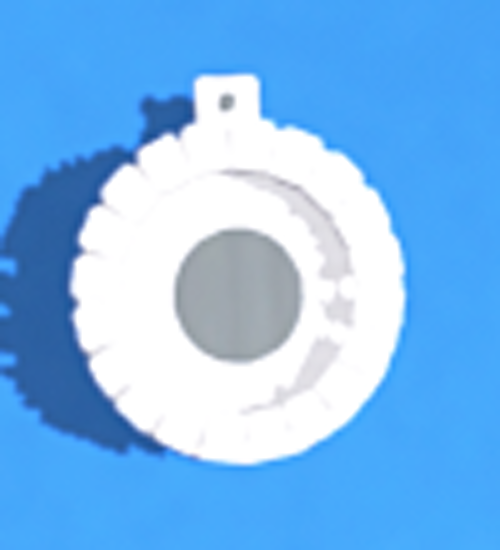

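```bash
python3 - <<'E'
from h import *
s=np.load('s2.npy',allow_pickle=True).item();W=model('wrist',s);T=model('top');S=model('scene')
print(tri([(*W,(317.3,128.2)),(*T,(415.4,265.4))]))
a=onz(*W,(317.3,128.2),.032);print(a, onz(*T,(415.4,265.4),.032))
e=onz(*W,(270+227/5-.4,70+102/5-.4),.020);print('ear',e, np.degrees(np.arctan2(*(e-a)[1::-1])),np.linalg.norm((e-a)[:2]))
print(to([a[0],a[1],.06]))
E
```

```text
(array([ 0.48437005, -0.1716136 ,  0.04445719]), [0.0007256156890997959, 0.00072561568909979])
[ 0.48319152 -0.17204606  0.032     ] [ 0.48508319 -0.17334598  0.032     ]
ear [ 0.45539057 -0.1877572   0.02      ] -150.52792130757382 0.031933253345916075
[0.0796 0.001  0.143 ]
```

Ear bearing is −150.5°, so I'll turn the tool −3.4° about its z. I'll drop 0.1 m for a second, closer view.

drive_tool(deltas=[{"dx": 0, "dy": 0, "dz": 0.02, "wx": 0, "wy": 0, "wz": -1}, {"dx": 0, "dy": 0, "dz": 0.055, "wx": 0, "wy": 0, "wz": -2.4}, {"dx": 0, "dy": 0, "dz": 0.09, "wx": 0, "wy": 0, "wz": -3.4}, {"dx": 0, "dy": 0, "dz": 0.1, "wx": 0, "wy": 0, "wz": -3.4}, {"dx": 0, "dy": 0, "dz": 0.1, "wx": 0, "wy": 0, "wz": -3.4}, {"dx": 0, "dy": 0, "dz": 0.1, "wx": 0, "wy": 0, "wz": -3.4}])

```text
time_s: 2.35
tcp_pos: [0.5567, -0.1375, 0.1043]
ee_rot: [[-0.871, -0.491, 0.003], [-0.491, 0.871, -0.001], [-0.002, -0.002, -1.0]]
wrist_force: [0.3, -0.5, -0.2]
gripper_width: 1.001
```

```bash
python3 - <<'E'
from h import *
s=r.sense();im=cams.capture('wrist');cv2.imwrite('pics/w3.png',im[:,:,::-1]);print(s['time_s'],s['tcp_pos'],s['ee_rot'])
np.save('s3.npy',s,allow_pickle=True)
u=proj(*model('wrist',s),[.4836,-.172,.032])[0];print(u)
x,y=int(u[0])-80,max(0,int(u[1])-75);print(x,y)
crop('pics/w3.png',x,y,x+160,y+150,4,'pics/c5.png')
E
```

```text
2.35 [ 0.55671555 -0.13754616  0.1042865 ] [[-8.70929626e-01 -4.91399594e-01  2.83295483e-03]
 [-4.91403148e-01  8.70931956e-01 -6.88577142e-04]
 [-2.12894437e-03 -1.99182516e-03 -9.99995750e-01]]
[326.13329588 118.66381383]
246 43
```

View pics/c5.png

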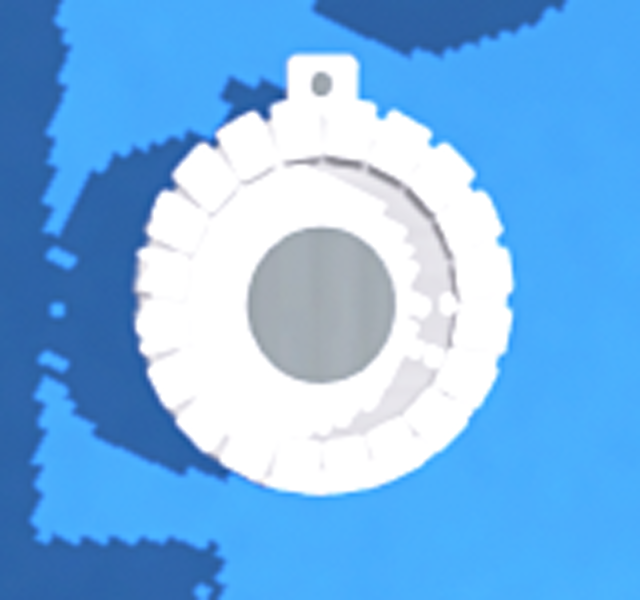

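```bash
python3 - <<'E'
from h import *
s=np.load('s2.npy',allow_pickle=True).item();W=model('wrist',s);T=model('top')
W3=model('wrist',np.load('s3.npy',allow_pickle=True).item())
print(tri([(*W,(317.3,128.2)),(*W3,(326.5,116.6))]),tri([(*W3,(326.5,116.6)),(*T,(415.4,265.4))]))
a=onz(*W3,(326.5,116.6),.034);print(a)
e=onz(*W3,(246+321.5/4-.375,43+84/4-.375),.020);print('ear',e, np.degrees(np.arctan2(*(e-a)[1::-1])),np.linalg.norm((e-a)[:2]))
print(to([.4833,-.1725,.104]))
E
```

```text
(array([ 0.48406616, -0.17183477,  0.05410312]), [0.00023098093085350283, 0.00023098093085344807]) (array([ 0.48423034, -0.17177358,  0.04488832]), [0.0009391590718096891, 0.0009391590718096442])
[ 0.48262465 -0.17235849  0.034     ]
ear [ 0.45542845 -0.18787514  0.02      ] -150.29330242074946 0.03131133045745359
[0.0815 0.0056 0.0004]
```

drive_tool(deltas=[{"dx": 0.015, "dy": 0.001, "dz": 0.008, "wx": 0, "wy": 0, "wz": 0}, {"dx": 0.045, "dy": 0.003, "dz": 0.025, "wx": 0, "wy": 0, "wz": 0}, {"dx": 0.072, "dy": 0.005, "dz": 0.042, "wx": 0, "wy": 0, "wz": 0}, {"dx": 0.0815, "dy": 0.0056, "dz": 0.05, "wx": 0, "wy": 0, "wz": 0}, {"dx": 0.0815, "dy": 0.0056, "dz": 0.05, "wx": 0, "wy": 0, "wz": 0}, {"dx": 0.0815, "dy": 0.0056, "dz": 0.05, "wx": 0, "wy": 0, "wz": 0}, {"dx": 0.0815, "dy": 0.0056, "dz": 0.05, "wx": 0, "wy": 0, "wz": 0}])

```text
time_s: 3.1
tcp_pos: [0.4842, -0.1719, 0.0538]
ee_rot: [[-0.87, -0.493, 0.004], [-0.493, 0.87, -0.0], [-0.003, -0.002, -1.0]]
wrist_force: [-0.0, 0.3, 0.7]
gripper_width: 1.003
```

```bash
python3 - <<'E'
from h import *
s=r.sense();print(s['time_s'],s['tcp_pos'],to([.4833,-.1723,.005]), s['wrist_force'])
E
```

```text
3.1 [ 0.48421152 -0.17185859  0.05383496] [0.0012 0.0002 0.0488] [-0.01371756  0.34839363  0.72418254]
```

drive_tool(deltas=[{"dx": 0.001, "dy": 0, "dz": 0.01, "wx": 0, "wy": 0, "wz": 0}, {"dx": 0.001, "dy": 0, "dz": 0.03, "wx": 0, "wy": 0, "wz": 0}, {"dx": 0.001, "dy": 0, "dz": 0.044, "wx": 0, "wy": 0, "wz": 0}, {"dx": 0.001, "dy": 0, "dz": 0.0485, "wx": 0, "wy": 0, "wz": 0}, {"dx": 0.001, "dy": 0, "dz": 0.0485, "wx": 0, "wy": 0, "wz": 0}, {"dx": 0.001, "dy": 0, "dz": 0.0485, "wx": 0, "wy": 0, "wz": 0}])

```text
time_s: 3.7
tcp_pos: [0.4817, -0.1725, 0.0044]
ee_rot: [[-0.871, -0.492, 0.001], [-0.492, 0.871, -0.0], [-0.001, -0.001, -1.0]]
wrist_force: [0.2, -0.8, 0.1]
gripper_width: 0.994
```

drive_tool(deltas=[{"dx": 0, "dy": 0, "dz": 0, "wx": 0, "wy": 0, "wz": 0}, {"dx": 0, "dy": 0, "dz": 0, "wx": 0, "wy": 0, "wz": 0}, {"dx": 0, "dy": 0, "dz": 0, "wx": 0, "wy": 0, "wz": 0}, {"dx": 0, "dy": 0, "dz": 0, "wx": 0, "wy": 0, "wz": 0}, {"dx": 0, "dy": 0, "dz": 0, "wx": 0, "wy": 0, "wz": 0}, {"dx": 0, "dy": 0, "dz": 0, "wx": 0, "wy": 0, "wz": 0}, {"dx": 0, "dy": 0, "dz": 0, "wx": 0, "wy": 0, "wz": 0}, {"dx": 0, "dy": 0, "dz": 0, "wx": 0, "wy": 0, "wz": 0}], gripper=0)

```text
time_s: 4.5
tcp_pos: [0.4812, -0.1726, 0.0043]
ee_rot: [[-0.871, -0.492, 0.0], [-0.492, 0.871, -0.0], [-0.0, -0.0, -1.0]]
wrist_force: [-0.4, -0.5, 2.2]
gripper_width: 0.633
```

Width 0.633 × 87 = 55 mm, so the flange is gripped. Lifting and carrying it to a viewing pose in front of the burner cup.

drive_tool(deltas=[{"dx": 0, "dy": 0, "dz": -0.015, "wx": 0, "wy": 0, "wz": 0}, {"dx": 0, "dy": 0, "dz": -0.05, "wx": 0, "wy": 0, "wz": 0}, {"dx": -0.02, "dy": 0.011, "dz": -0.09, "wx": 0, "wy": 0, "wz": 4}, {"dx": -0.05, "dy": 0.027, "dz": -0.12, "wx": 0, "wy": 0, "wz": 9}, {"dx": -0.09, "dy": 0.049, "dz": -0.14, "wx": 0, "wy": 0, "wz": 14}, {"dx": -0.13, "dy": 0.071, "dz": -0.146, "wx": 0, "wy": 0, "wz": 19}, {"dx": -0.17, "dy": 0.093, "dz": -0.146, "wx": 0, "wy": 0, "wz": 24}, {"dx": -0.21, "dy": 0.115, "dz": -0.146, "wx": 0, "wy": 0, "wz": 29}, {"dx": -0.25, "dy": 0.137, "dz": -0.146, "wx": 0, "wy": 0, "wz": 34}, {"dx": -0.29, "dy": 0.159, "dz": -0.146, "wx": 0, "wy": 0, "wz": 38}, {"dx": -0.32, "dy": 0.175, "dz": -0.146, "wx": 0, "wy": 0, "wz": 41}, {"dx": -0.336, "dy": 0.184, "dz": -0.146, "wx": 0, "wy": 0, "wz": 43}, {"dx": -0.341, "dy": 0.187, "dz": -0.146, "wx": 0, "wy": 0, "wz": 43}, {"dx": -0.341, "dy": 0.187, "dz": -0.146, "wx": 0, "wy": 0, "wz": 43}, {"dx": -0.341, "dy": 0.187, "dz": -0.146, "wx": 0, "wy": 0, "wz": 43}, {"dx": -0.341, "dy": 0.187, "dz": -0.146, "wx": 0, "wy": 0, "wz": 43}])

```text
time_s: 6.1
tcp_pos: [0.6854, 0.1568, 0.1502]
ee_rot: [[-0.972, 0.235, -0.001], [0.235, 0.972, -0.0], [0.0, -0.0, -1.0]]
wrist_force: [0.1, -0.0, -1.0]
gripper_width: 0.634
```

```bash
python3 - <<'E'
from h import *
s=r.sense();im=cams.capture('wrist');cv2.imwrite('pics/w4.png',im[:,:,::-1]);print(s['time_s'],s['tcp_pos'],s['ee_rot'],s['wrist_force'],s['gripper_width'])
np.save('s4.npy',s,allow_pickle=True)
u=proj(*model('wrist',s),[.608,.176,.1])[0];print(u)
E
```

```text
6.1 [0.68538874 0.15677466 0.15024134] [[-9.71994515e-01  2.35002980e-01 -5.12924703e-04]
 [ 2.35003081e-01  9.71994615e-01 -1.45680200e-04]
 [ 4.64324768e-04 -2.62139241e-04 -9.99999858e-01]] [ 0.10348093 -0.03752115 -0.95868815] 0.6337451344093892
[317.3625352 118.9727851]
```

View pics/w4.png

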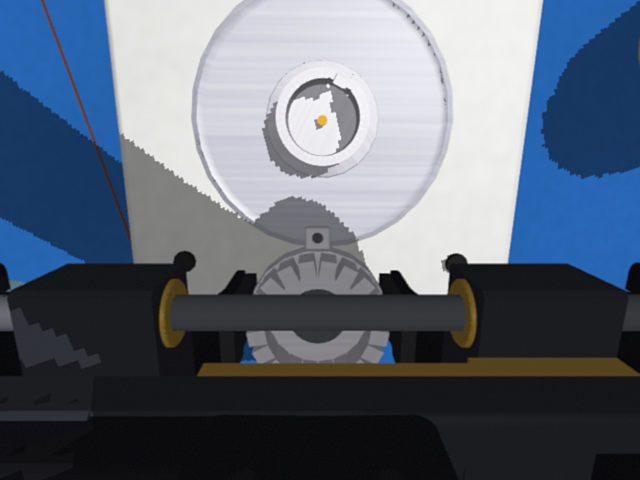

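The cup's rim is centred near (323,120), with a slot-like notch near (344,78). The held head's ear is at (317,238). Enlarging both.

```bash
python3 - <<'E'
from h import *
crop('pics/w4.png',255,50,395,190,5,'pics/c6.png')
crop('pics/w4.png',235,215,405,375,4,'pics/c7.png')
E
```

```text
(no output)
```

View pics/c6.png

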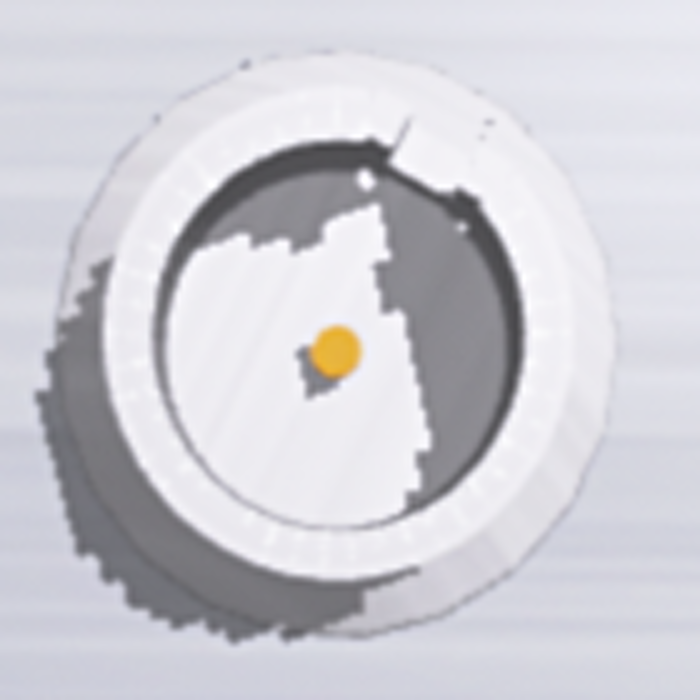

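View pics/c7.png

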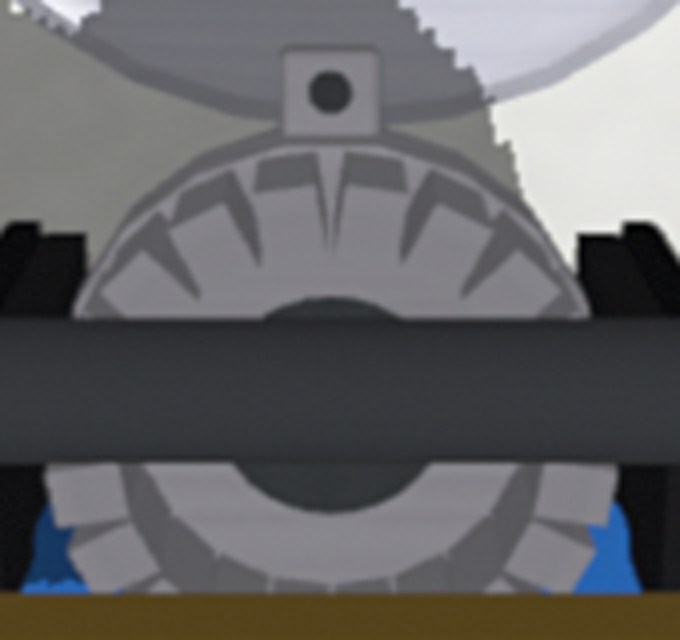

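```bash
python3 - <<'E'
from h import *
s=np.load('s4.npy',allow_pickle=True).item();W=model('wrist',s);T=model('top');K,E=W
print('cup W',onz(*W,(322.5,116.2),.1), 'bore floor nozzle', onz(*W,(255+336/5-.4,50+351/5-.4),.08))
# fit lip circle model overlay
im=cv2.imread('pics/w4.png')
big=cv2.resize(im[50:190,255:395],None,fx=5,fy=5,interpolation=cv2.INTER_CUBIC)
th=np.linspace(0,2*np.pi,60)
c=onz(*W,(322.5,116.2),.1)
def draw(img,P,col,x0,y0,k):
    p=(proj(*W,P)-[x0,y0]+.5)*k-.5
    for q in p: cv2.circle(img,tuple(np.round(q).astype(int)),1,col,-1)
for rad,z in((.02,.1),(.025,.1),(.025,.075)):
    draw(big,np.c_[c[0]+rad*np.cos(th),c[1]+rad*np.sin(th),0*th+z],(0,0,255),255,50,5)
b=np.radians(137.4);d=np.array([np.cos(b),np.sin(b)]);n=np.array([-d[1],d[0]])
for sgn in(-1,1):
    draw(big,np.array([[*(c[:2]+d*t+sgn*.004*n),.1] for t in np.linspace(.0195,.025,15)]),(0,160,0),255,50,5)
cv2.imwrite('pics/c8.png',big)
big=cv2.resize(im[215:375,235:405],None,fx=4,fy=4,interpolation=cv2.INTER_CUBIC)
R=s['ee_rot'];o=s['tcp_pos']
for off,col in((0,(0,0,255)),(-.002,(0,255,0))):
    h=o+R[:,0]*off; h[2]=o[2]-.0043
    for rad,z in((.027,.036),(.028,.024),(.020,.036)):
        draw(big,np.c_[h[0]+rad*np.cos(th),h[1]+rad*np.sin(th),0*th+h[2]+z],col,235,215,4)
    e=h+R[:,0]*.0315+[0,0,.02];e2=h+R[:,0]*.036+[0,0,.02];draw(big,np.array([e,e2]),col,235,215,4)
cv2.imwrite('pics/c9.png',big)
# head centre vs camera
E
```

```text
cup W [0.60727057 0.17900564 0.1       ] bore floor nozzle [0.60778325 0.17874013 0.08      ]
```

View pics/c8.png

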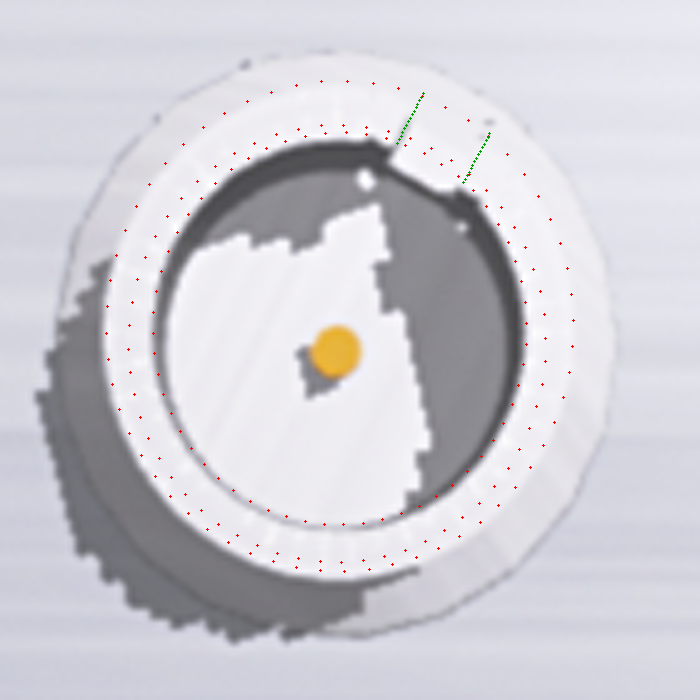

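View pics/c9.png

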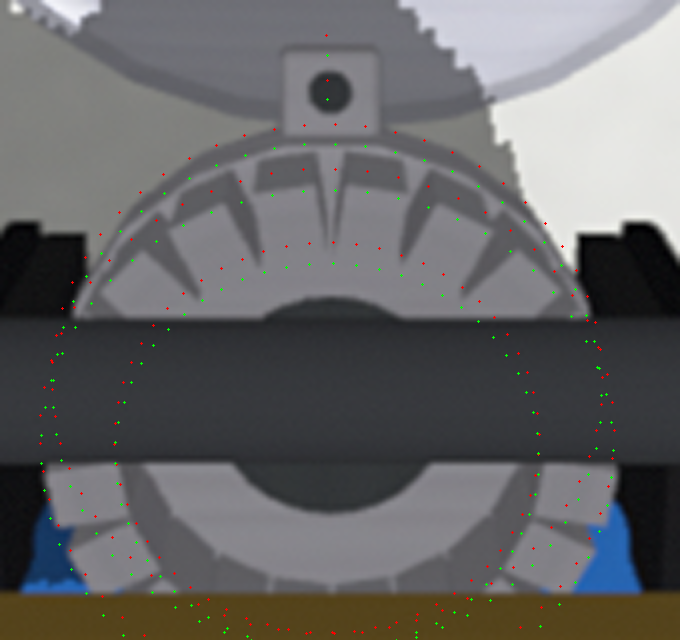

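Overlay gives these readings:
- **Cup axis:** about (0.608, 0.179).
- **Slot:** about 27.5° right of tool +x, so bearing 139°. That is inside the allowed ±43° about 166°.
- **Head:** about 1 mm toward tool −x from the TCP, ear in line with tool x.

I'll go over the cup, turned +27.5°, and stop 8 mm above the lip.

drive_tool(deltas=[{"dx": 0.01, "dy": 0.0005, "dz": 0, "wx": 0, "wy": 0, "wz": 4}, {"dx": 0.03, "dy": 0.0014, "dz": 0, "wx": 0, "wy": 0, "wz": 9}, {"dx": 0.052, "dy": 0.0024, "dz": 0, "wx": 0, "wy": 0, "wz": 16}, {"dx": 0.07, "dy": 0.0032, "dz": 0, "wx": 0, "wy": 0, "wz": 22}, {"dx": 0.079, "dy": 0.0036, "dz": 0.005, "wx": 0, "wy": 0, "wz": 26}, {"dx": 0.0812, "dy": 0.0037, "dz": 0.018, "wx": 0, "wy": 0, "wz": 27.5}, {"dx": 0.0812, "dy": 0.0037, "dz": 0.032, "wx": 0, "wy": 0, "wz": 27.5}, {"dx": 0.0812, "dy": 0.0037, "dz": 0.038, "wx": 0, "wy": 0, "wz": 27.5}, {"dx": 0.0812, "dy": 0.0037, "dz": 0.038, "wx": 0, "wy": 0, "wz": 27.5}, {"dx": 0.0812, "dy": 0.0037, "dz": 0.038, "wx": 0, "wy": 0, "wz": 27.5}, {"dx": 0.0812, "dy": 0.0037, "dz": 0.038, "wx": 0, "wy": 0, "wz": 27.5}])

```text
time_s: 7.25
tcp_pos: [0.6085, 0.1806, 0.1123]
ee_rot: [[-0.754, 0.657, 0.001], [0.657, 0.754, 0.0], [-0.0, 0.001, -1.0]]
wrist_force: [-0.2, 0.1, -1.2]
gripper_width: 0.63
```

```bash
python3 - <<'E'
from h import *
s=r.sense();print(s['time_s'],s['tcp_pos'],s['ee_rot'][:,0],s['wrist_force'],s['moment'],to([.6074,.1795,.1123]))
im=cams.capture('wrist');cv2.imwrite('pics/w5.png',im[:,:,::-1])
im=cams.capture('top');cv2.imwrite('pics/t5.png',im[:,:,::-1])
E
```

```text
7.25 [0.60853326 0.18061347 0.11233628] [-7.54230624e-01  6.56609421e-01 -4.83305179e-04] [-0.2283938   0.06859434 -1.17987873] [-0.0822201  -0.01275627 -0.05074751] [ 0.0001 -0.0016  0.    ]
```

View pics/w5.png

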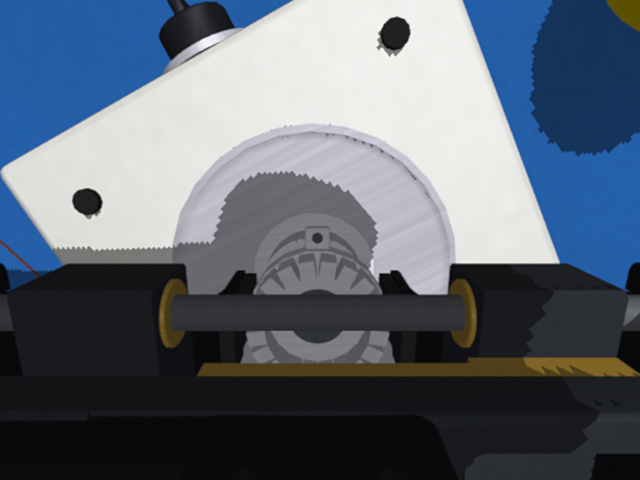

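```bash
python3 - <<'E'
from h import *
s=r.sense();W=model('wrist',s);print(s['tcp_pos'])
im=cv2.imread('pics/w5.png')
big=cv2.resize(im[190:310,230:410],None,fx=4,fy=4,interpolation=cv2.INTER_CUBIC)
th=np.linspace(0,2*np.pi,120)
for c,col in(((.6082,.1788),(0,0,255)),):
  for rad,z in((.025,.1),(.025,.075)):
    for q in (proj(*W,np.c_[c[0]+rad*np.cos(th),c[1]+rad*np.sin(th),0*th+z])-[230,190]+.5)*4-.5: cv2.circle(big,tuple(np.round(q).astype(int)),1,col,-1)
cv2.imwrite('pics/c10.png',big)
E
```

```text
[0.60835311 0.1807316  0.11248966]
```

View pics/c10.png

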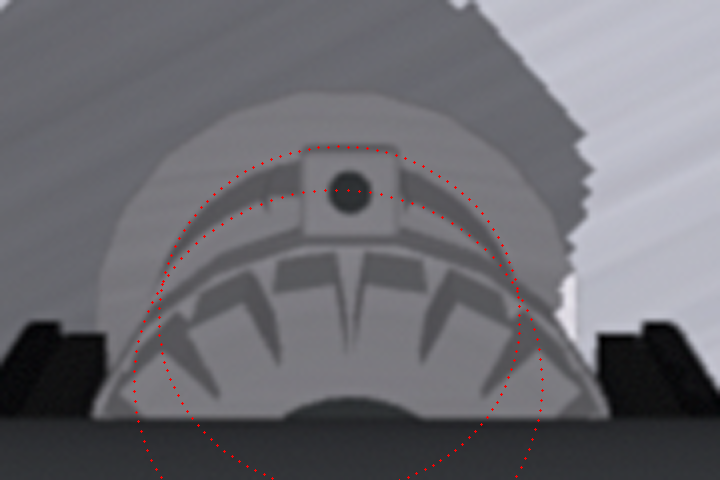

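Cup wall arc is symmetric about crop x 341 and the ear is at 349.5, so the head is about 1.3 mm too far along +y. I'll correct that and start down.

drive_tool(deltas=[{"dx": 0.0004, "dy": -0.0013, "dz": 0, "wx": 0, "wy": 0, "wz": 0}, {"dx": 0.0004, "dy": -0.0013, "dz": 0.002, "wx": 0, "wy": 0, "wz": 0}, {"dx": 0.0004, "dy": -0.0013, "dz": 0.004, "wx": 0, "wy": 0, "wz": 0}, {"dx": 0.0004, "dy": -0.0013, "dz": 0.006, "wx": 0, "wy": 0, "wz": 0}, {"dx": 0.0004, "dy": -0.0013, "dz": 0.006, "wx": 0, "wy": 0, "wz": 0}, {"dx": 0.0004, "dy": -0.0013, "dz": 0.006, "wx": 0, "wy": 0, "wz": 0}])

```text
time_s: 7.95
tcp_pos: [0.6067, 0.1799, 0.1059]
ee_rot: [[-0.754, 0.657, -0.0], [0.657, 0.754, -0.0], [0.0, -0.0, -1.0]]
wrist_force: [0.1, 0.7, -1.6]
gripper_width: 0.636
```

drive_tool(deltas=[{"dx": 0, "dy": 0, "dz": 0.001, "wx": 0, "wy": 0, "wz": 0}, {"dx": 0, "dy": 0, "dz": 0.002, "wx": 0, "wy": 0, "wz": 0}, {"dx": 0, "dy": 0, "dz": 0.003, "wx": 0, "wy": 0, "wz": 0}, {"dx": 0, "dy": 0, "dz": 0.003, "wx": 0, "wy": 0, "wz": 0}])

```text
time_s: 8.35
tcp_pos: [0.6066, 0.1798, 0.1028]
ee_rot: [[-0.754, 0.657, -0.0], [0.657, 0.754, -0.0], [0.0, -0.0, -1.0]]
wrist_force: [-0.2, 0.2, -0.5]
gripper_width: 0.631
```

drive_tool(deltas=[{"dx": 0, "dy": 0, "dz": 0.001, "wx": 0, "wy": 0, "wz": 0}, {"dx": 0, "dy": 0, "dz": 0.002, "wx": 0, "wy": 0, "wz": 0}, {"dx": 0, "dy": 0, "dz": 0.003, "wx": 0, "wy": 0, "wz": 0}, {"dx": 0, "dy": 0, "dz": 0.003, "wx": 0, "wy": 0, "wz": 0}])

```text
time_s: 8.75
tcp_pos: [0.6066, 0.1798, 0.0998]
ee_rot: [[-0.754, 0.657, -0.0], [0.657, 0.754, -0.0], [0.0, -0.0, -1.0]]
wrist_force: [-0.4, -0.9, -1.4]
gripper_width: 0.634
```

drive_tool(deltas=[{"dx": 0, "dy": 0, "dz": 0.001, "wx": 0, "wy": 0, "wz": 0}, {"dx": 0, "dy": 0, "dz": 0.002, "wx": 0, "wy": 0, "wz": 0}, {"dx": 0, "dy": 0, "dz": 0.002, "wx": 0, "wy": 0, "wz": 0}])

```text
time_s: 9.05
tcp_pos: [0.6066, 0.1798, 0.0978]
ee_rot: [[-0.754, 0.657, -0.0], [0.657, 0.754, -0.0], [0.0, -0.0, -1.0]]
wrist_force: [-0.0, 0.5, -1.1]
gripper_width: 0.633
```

drive_tool(deltas=[{"dx": 0, "dy": 0, "dz": 0.001, "wx": 0, "wy": 0, "wz": 0}, {"dx": 0, "dy": 0, "dz": 0.001, "wx": 0, "wy": 0, "wz": 0}])

```text
time_s: 9.25
tcp_pos: [0.6067, 0.1799, 0.0969]
ee_rot: [[-0.754, 0.657, -0.0], [0.657, 0.754, -0.0], [0.0, -0.0, -1.0]]
wrist_force: [-0.2, -0.2, -1.2]
gripper_width: 0.631
```

Spigot is entering freely. Key contact is expected at TCP 0.0963, so I'll take fine steps.

drive_tool(deltas=[{"dx": 0, "dy": 0, "dz": 0.0005, "wx": 0, "wy": 0, "wz": 0}, {"dx": 0, "dy": 0, "dz": 0.001, "wx": 0, "wy": 0, "wz": 0}])

```text
time_s: 9.45
tcp_pos: [0.6068, 0.1799, 0.096]
ee_rot: [[-0.754, 0.657, 0.0], [0.657, 0.754, 0.0], [-0.0, 0.0, -1.0]]
wrist_force: [0.3, 0.2, -0.7]
gripper_width: 0.628
```

drive_tool(deltas=[{"dx": 0, "dy": 0, "dz": 0.0005, "wx": 0, "wy": 0, "wz": 0}, {"dx": 0, "dy": 0, "dz": 0.0005, "wx": 0, "wy": 0, "wz": 0}])

```text
time_s: 9.65
tcp_pos: [0.6067, 0.1799, 0.0955]
ee_rot: [[-0.754, 0.657, -0.0], [0.657, 0.754, -0.0], [0.0, -0.0, -1.0]]
wrist_force: [-0.3, 0.1, -1.7]
gripper_width: 0.629
```

drive_tool(deltas=[{"dx": 0, "dy": 0, "dz": 0.0005, "wx": 0, "wy": 0, "wz": 0}, {"dx": 0, "dy": 0, "dz": 0.0005, "wx": 0, "wy": 0, "wz": 0}])

```text
time_s: 9.85
tcp_pos: [0.6067, 0.1799, 0.095]
ee_rot: [[-0.754, 0.657, -0.0], [0.657, 0.754, 0.0], [0.0, -0.0, -1.0]]
wrist_force: [-1.5, 0.0, -1.2]
gripper_width: 0.63
```

drive_tool(deltas=[{"dx": 0, "dy": 0, "dz": 0.0005, "wx": 0, "wy": 0, "wz": 0}, {"dx": 0, "dy": 0, "dz": 0.001, "wx": 0, "wy": 0, "wz": 0}, {"dx": 0, "dy": 0, "dz": 0.001, "wx": 0, "wy": 0, "wz": 0}])

```text
time_s: 10.15
tcp_pos: [0.6067, 0.1799, 0.094]
ee_rot: [[-0.754, 0.657, -0.0], [0.657, 0.754, -0.0], [0.0, -0.0, -1.0]]
wrist_force: [0.5, 0.6, -0.0]
gripper_width: 0.632
```

drive_tool(deltas=[{"dx": 0, "dy": 0, "dz": 0.0005, "wx": 0, "wy": 0, "wz": 0}, {"dx": 0, "dy": 0, "dz": 0.001, "wx": 0, "wy": 0, "wz": 0}, {"dx": 0, "dy": 0, "dz": 0.001, "wx": 0, "wy": 0, "wz": 0}])

```text
time_s: 10.45
tcp_pos: [0.6067, 0.1799, 0.0929]
ee_rot: [[-0.754, 0.657, -0.0], [0.657, 0.754, -0.0], [0.0, -0.0, -1.0]]
wrist_force: [-1.2, 0.5, -1.1]
gripper_width: 0.629
```

It is 3.4 mm past lip contact with no force, so the key is in the slot. Home is at TCP ≈ 0.0893.

drive_tool(deltas=[{"dx": 0, "dy": 0, "dz": 0.0007, "wx": 0, "wy": 0, "wz": 0}, {"dx": 0, "dy": 0, "dz": 0.0014, "wx": 0, "wy": 0, "wz": 0}, {"dx": 0, "dy": 0, "dz": 0.002, "wx": 0, "wy": 0, "wz": 0}, {"dx": 0, "dy": 0, "dz": 0.002, "wx": 0, "wy": 0, "wz": 0}])

```text
time_s: 10.85
tcp_pos: [0.6066, 0.1799, 0.0909]
ee_rot: [[-0.754, 0.657, -0.0], [0.657, 0.754, -0.0], [0.0, -0.0, -1.0]]
wrist_force: [0.3, -0.3, -1.6]
gripper_width: 0.634
```

drive_tool(deltas=[{"dx": 0, "dy": 0, "dz": 0.0005, "wx": 0, "wy": 0, "wz": 0}, {"dx": 0, "dy": 0, "dz": 0.0008, "wx": 0, "wy": 0, "wz": 0}, {"dx": 0, "dy": 0, "dz": 0.0008, "wx": 0, "wy": 0, "wz": 0}])

```text
time_s: 11.15
tcp_pos: [0.6067, 0.1799, 0.0902]
ee_rot: [[-0.754, 0.657, -0.0], [0.657, 0.754, -0.0], [0.0, -0.0, -1.0]]
wrist_force: [-0.2, 0.1, -2.1]
gripper_width: 0.625
```

drive_tool(deltas=[{"dx": 0, "dy": 0, "dz": 0.0004, "wx": 0, "wy": 0, "wz": 0}, {"dx": 0, "dy": 0, "dz": 0.0004, "wx": 0, "wy": 0, "wz": 0}])

```text
time_s: 11.35
tcp_pos: [0.6067, 0.1799, 0.0898]
ee_rot: [[-0.754, 0.657, -0.0], [0.657, 0.754, -0.0], [0.0, -0.0, -1.0]]
wrist_force: [0.2, -0.3, -1.3]
gripper_width: 0.635
```

drive_tool(deltas=[{"dx": 0, "dy": 0, "dz": 0.0003, "wx": 0, "wy": 0, "wz": 0}, {"dx": 0, "dy": 0, "dz": 0.0003, "wx": 0, "wy": 0, "wz": 0}])

```text
time_s: 11.55
tcp_pos: [0.6067, 0.1799, 0.0895]
ee_rot: [[-0.754, 0.657, -0.0], [0.657, 0.754, -0.0], [0.0, -0.0, -1.0]]
wrist_force: [-0.8, 0.2, -1.8]
gripper_width: 0.633
```

drive_tool(deltas=[{"dx": 0, "dy": 0, "dz": 0.0003, "wx": 0, "wy": 0, "wz": 0}, {"dx": 0, "dy": 0, "dz": 0.0003, "wx": 0, "wy": 0, "wz": 0}])

```text
time_s: 11.75
tcp_pos: [0.6068, 0.1799, 0.0893]
ee_rot: [[-0.754, 0.657, 0.0], [0.657, 0.754, 0.0], [-0.0, 0.0, -1.0]]
wrist_force: [0.2, 0.7, -0.8]
gripper_width: 0.629
```

drive_tool(deltas=[{"dx": 0, "dy": 0, "dz": 0.0002, "wx": 0, "wy": 0, "wz": 0}, {"dx": 0, "dy": 0, "dz": 0.0002, "wx": 0, "wy": 0, "wz": 0}])

```text
time_s: 11.95
tcp_pos: [0.6068, 0.1799, 0.0893]
ee_rot: [[-0.754, 0.657, 0.0], [0.657, 0.754, -0.0], [-0.0, 0.0, -1.0]]
wrist_force: [-0.4, 0.3, 0.3]
gripper_width: 0.631
```

Stalled at 0.0893 as predicted, with force starting to rise, so the head is home. Opening, then backing straight up.

drive_tool(deltas=[{"dx": 0, "dy": 0, "dz": 0, "wx": 0, "wy": 0, "wz": 0}, {"dx": 0, "dy": 0, "dz": 0, "wx": 0, "wy": 0, "wz": 0}, {"dx": 0, "dy": 0, "dz": 0, "wx": 0, "wy": 0, "wz": 0}, {"dx": 0, "dy": 0, "dz": 0, "wx": 0, "wy": 0, "wz": 0}, {"dx": 0, "dy": 0, "dz": 0, "wx": 0, "wy": 0, "wz": 0}, {"dx": 0, "dy": 0, "dz": 0, "wx": 0, "wy": 0, "wz": 0}], gripper=1)

```text
time_s: 12.55
tcp_pos: [0.6067, 0.1799, 0.089]
ee_rot: [[-0.754, 0.657, -0.0], [0.657, 0.754, 0.0], [0.0, -0.0, -1.0]]
wrist_force: [0.5, 0.1, 0.2]
gripper_width: 0.989
```

drive_tool(deltas=[{"dx": 0, "dy": 0, "dz": -0.01, "wx": 0, "wy": 0, "wz": 0}, {"dx": 0, "dy": 0, "dz": -0.03, "wx": 0, "wy": 0, "wz": 0}, {"dx": -0.01, "dy": 0, "dz": -0.06, "wx": 0, "wy": 0, "wz": 0}, {"dx": -0.04, "dy": 0, "dz": -0.075, "wx": 0, "wy": 0, "wz": 0}, {"dx": -0.07, "dy": 0, "dz": -0.08, "wx": 0, "wy": 0, "wz": 0}, {"dx": -0.08, "dy": 0, "dz": -0.08, "wx": 0, "wy": 0, "wz": 0}, {"dx": -0.08, "dy": 0, "dz": -0.08, "wx": 0, "wy": 0, "wz": 0}, {"dx": -0.08, "dy": 0, "dz": -0.08, "wx": 0, "wy": 0, "wz": 0}])

```text
time_s: 13.35
tcp_pos: [0.6662, 0.1275, 0.1684]
ee_rot: [[-0.754, 0.657, -0.002], [0.657, 0.754, -0.0], [0.001, -0.001, -1.0]]
wrist_force: [0.0, -0.6, 0.4]
gripper_width: 1.006
```

```bash
python3 - <<'E'
from h import *
s=r.sense();im=cams.capture('wrist');cv2.imwrite('pics/w6.png',im[:,:,::-1]);print(s['time_s'],s['tcp_pos'],s['ee_rot'])
np.save('s6.npy',s,allow_pickle=True)
im=cams.capture('scene');cv2.imwrite('pics/sc6.png',im[:,:,::-1])
print(proj(*model('wrist',s),[.6075,.1793,.12]))
crop('pics/w6.png',220,40,420,190,4,'pics/c11.png')
crop('pics/sc6.png',320,190,410,260,7,'pics/c12.png')
E
```

```text
13.35 [0.66622688 0.12749838 0.16844993] [[-7.54086261e-01  6.56773382e-01 -1.62377144e-03]
 [ 6.56774514e-01  7.54086987e-01 -2.31873414e-04]
 [ 1.07217663e-03 -1.24130425e-03 -9.99998655e-01]]
[[318.16799967 121.91940456]]
```

View pics/c11.png

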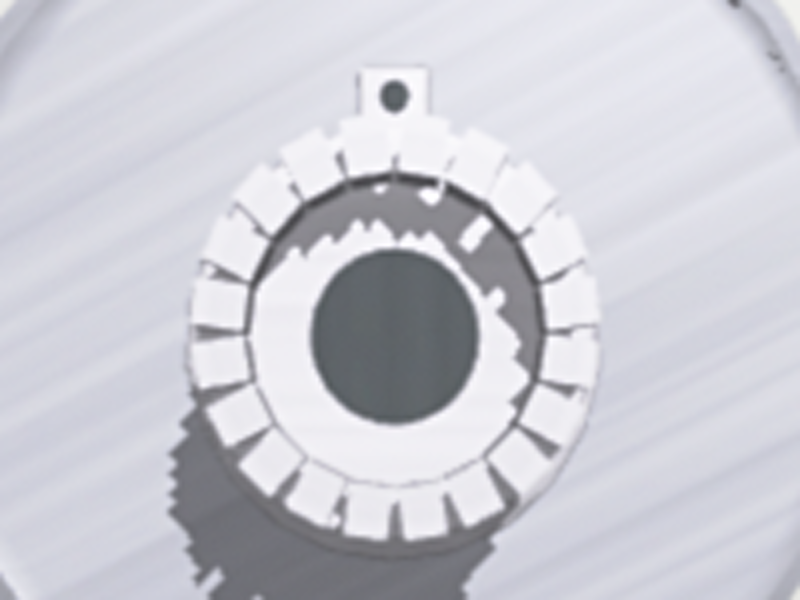

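View pics/c12.png

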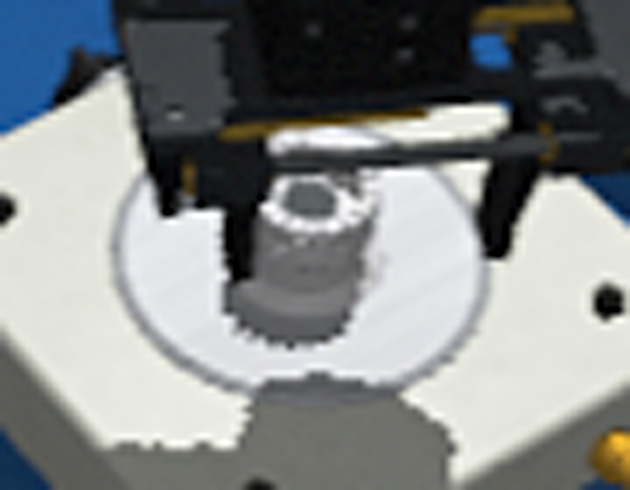

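The ring is centred where predicted (318.6,122.3) and looks level. Its outline is concentric with the lip and the ear lies over the slot. Now the cap: check clearances to the neighbouring objects and the joints.

```bash
python3 - <<'E'
from h import *
s=r.sense();print(s['joints'])
T=model('top')
print('stack top',onz(*T,(511,178),.131),'base',onz(*T,(499,182),0.03))
print('jar',onz(*T,(397,177),.09))
print(to([.556,-.398,.2]))
E
```

```text
[ 2.44991000e+01  2.93758299e+01  4.45587901e+00 -1.51115357e-02
 -6.51540282e+01 -1.55478493e+02]
stack top [ 0.68776423 -0.38423096  0.131     ] base [ 0.69311337 -0.38652291  0.03      ]
jar [ 0.69754567 -0.12295174  0.09      ]
[-0.2619 -0.4693 -0.0311]
```

drive_tool(deltas=[{"dx": -0.01, "dy": -0.019, "dz": -0.015, "wx": 0, "wy": 0, "wz": 0}, {"dx": -0.031, "dy": -0.056, "dz": -0.031, "wx": 0, "wy": 0, "wz": 0}, {"dx": -0.053, "dy": -0.095, "dz": -0.031, "wx": 0, "wy": 0, "wz": 0}, {"dx": -0.075, "dy": -0.135, "dz": -0.031, "wx": 0, "wy": 0, "wz": 0}, {"dx": -0.097, "dy": -0.174, "dz": -0.031, "wx": 0, "wy": 0, "wz": 0}, {"dx": -0.119, "dy": -0.214, "dz": -0.031, "wx": 0, "wy": 0, "wz": 0}, {"dx": -0.141, "dy": -0.253, "dz": -0.031, "wx": 0, "wy": 0, "wz": 0}, {"dx": -0.163, "dy": -0.292, "dz": -0.031, "wx": 0, "wy": 0, "wz": 0}, {"dx": -0.185, "dy": -0.332, "dz": -0.031, "wx": 0, "wy": 0, "wz": 0}, {"dx": -0.207, "dy": -0.371, "dz": -0.031, "wx": 0, "wy": 0, "wz": 0}, {"dx": -0.228, "dy": -0.409, "dz": -0.031, "wx": 0, "wy": 0, "wz": 0}, {"dx": -0.245, "dy": -0.44, "dz": -0.031, "wx": 0, "wy": 0, "wz": 0}, {"dx": -0.257, "dy": -0.46, "dz": -0.031, "wx": 0, "wy": 0, "wz": 0}, {"dx": -0.262, "dy": -0.469, "dz": -0.031, "wx": 0, "wy": 0, "wz": 0}, {"dx": -0.262, "dy": -0.469, "dz": -0.031, "wx": 0, "wy": 0, "wz": 0}, {"dx": -0.262, "dy": -0.469, "dz": -0.031, "wx": 0, "wy": 0, "wz": 0}, {"dx": -0.262, "dy": -0.469, "dz": -0.031, "wx": 0, "wy": 0, "wz": 0}])

```text
time_s: 15.15
tcp_pos: [0.5572, -0.397, 0.2004]
ee_rot: [[-0.755, 0.655, 0.0], [0.655, 0.755, 0.0], [-0.0, 0.0, -1.0]]
wrist_force: [-0.9, -0.1, 0.0]
gripper_width: 0.997
```

```bash
python3 - <<'E'
from h import *
s=r.sense();im=cams.capture('wrist');cv2.imwrite('pics/w7.png',im[:,:,::-1]);print(s['time_s'],s['tcp_pos'],s['ee_rot'])
np.save('s7.npy',s,allow_pickle=True)
print(proj(*model('wrist',s),[.4954,-.3455,.0135]))
im=cams.capture('top');cv2.imwrite('pics/t7.png',im[:,:,::-1])
E
```

```text
15.15 [ 0.55719359 -0.39700018  0.20039358] [[-7.55424558e-01  6.55235604e-01  2.02347966e-04]
 [ 6.55235627e-01  7.55424560e-01  7.91326922e-05]
 [-1.01008066e-04  1.92364376e-04 -9.99999976e-01]]
[[315.32148754 128.9286518 ]]
```

View pics/w7.png

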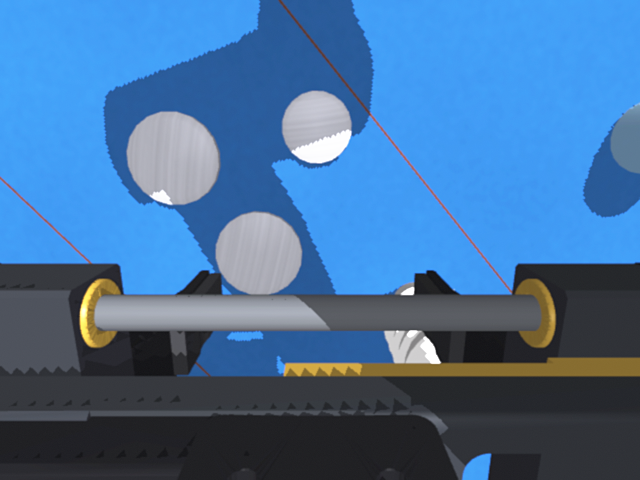

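```bash
python3 - <<'E'
from h import *
crop('pics/t7.png',225,165,325,265,6,'pics/c13.png')
E
```

```text
(no output)
```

View pics/c13.png

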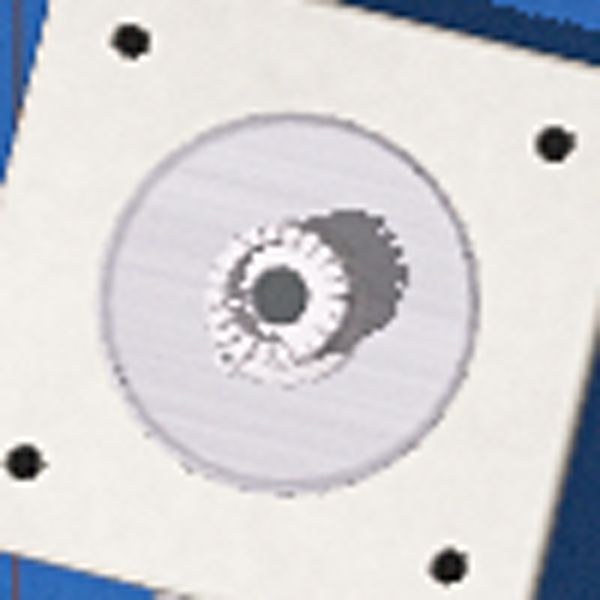

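Wrist view: cap at (317,127), the two larger look-alikes at (172,158) and (259,253). Same disc as chosen before. One closer view.

drive_tool(deltas=[{"dx": 0, "dy": 0, "dz": 0.02, "wx": 0, "wy": 0, "wz": 0}, {"dx": 0, "dy": 0, "dz": 0.055, "wx": 0, "wy": 0, "wz": 0}, {"dx": 0, "dy": 0, "dz": 0.085, "wx": 0, "wy": 0, "wz": 0}, {"dx": 0, "dy": 0, "dz": 0.09, "wx": 0, "wy": 0, "wz": 0}, {"dx": 0, "dy": 0, "dz": 0.09, "wx": 0, "wy": 0, "wz": 0}, {"dx": 0, "dy": 0, "dz": 0.09, "wx": 0, "wy": 0, "wz": 0}])

```text
time_s: 15.85
tcp_pos: [0.558, -0.3988, 0.1121]
ee_rot: [[-0.755, 0.656, 0.003], [0.656, 0.755, -0.002], [-0.003, 0.0, -1.0]]
wrist_force: [0.2, -0.2, 0.6]
gripper_width: 1.002
```

```bash
python3 - <<'E'
from h import *
s=r.sense();im=cams.capture('wrist');cv2.imwrite('pics/w8.png',im[:,:,::-1]);print(s['time_s'],s['tcp_pos'])
np.save('s8.npy',s,allow_pickle=True)
for f,sf,g in(('w7','s7',(317,127)),('w8','s8',None)):
    W=model('wrist',np.load(sf+'.npy',allow_pickle=True).item())
    if g is None: g=proj(*W,[.4954,-.3455,.0135])[0]; print(g)
    im=cv2.imread(f'pics/{f}.png').astype(int)
    sat=(im.max(2)-im.min(2)<40).astype(np.uint8)
    n,l,st,c=cv2.connectedComponentsWithStats(sat)
    k=l[int(g[1]),int(g[0])];cn=max(cv2.findContours((l==k).astype(np.uint8),0,1)[0],key=len)
    e=cv2.fitEllipse(cn);print(f,st[k],c[k],e, onz(*W,e[0],.012))
    np.save(f+'e.npy',e[0])
W7=model('wrist',np.load('s7.npy',allow_pickle=True).item());W8=model('wrist',s)
print(tri([(*W7,np.load('w7e.npy')),(*W8,np.load('w8e.npy'))]))
crop('pics/w8.png',240,50,400,190,4,'pics/c14.png')
E
```

```text
15.85 [ 0.5580282  -0.39881067  0.11210307]
w7 [ 283   91   68   72 3901] [316.39989746 126.5244809 ] ((316.40826416015625, 126.52288055419922), (67.80130004882812, 71.39783477783203), 177.64114379882812) [ 0.49443408 -0.34339124  0.012     ]
[315.83018377 119.69809136]
w8 [ 271   68   93   97 7080] [317.11313559 116.09081921] ((317.11090087890625, 116.08719635009766), (91.8134994506836, 96.3518295288086), 0.9699555039405823) [ 0.49416765 -0.3433115   0.012     ]
(array([ 0.49479389, -0.34376745,  0.02304318]), [6.819829213070129e-05, 6.819829213066143e-05])
```

View pics/c14.png

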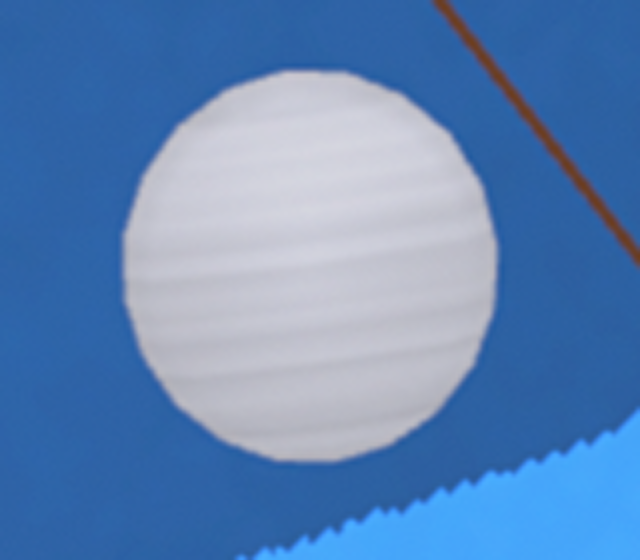

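```bash
python3 - <<'E'
from h import *
print(r.sense()['tcp_pos'],to([.4943,-.3435,.04]))
E
```

```text
[ 0.55812062 -0.39891676  0.11245825] [ 0.0848 -0.0001  0.0721]
```

drive_tool(deltas=[{"dx": 0.015, "dy": 0, "dz": 0.013, "wx": 0, "wy": 0, "wz": 0}, {"dx": 0.043, "dy": 0, "dz": 0.037, "wx": 0, "wy": 0, "wz": 0}, {"dx": 0.07, "dy": 0, "dz": 0.06, "wx": 0, "wy": 0, "wz": 0}, {"dx": 0.082, "dy": 0, "dz": 0.07, "wx": 0, "wy": 0, "wz": 0}, {"dx": 0.0848, "dy": 0, "dz": 0.072, "wx": 0, "wy": 0, "wz": 0}, {"dx": 0.0848, "dy": 0, "dz": 0.072, "wx": 0, "wy": 0, "wz": 0}, {"dx": 0.0848, "dy": 0, "dz": 0.072, "wx": 0, "wy": 0, "wz": 0}, {"dx": 0.0848, "dy": 0, "dz": 0.072, "wx": 0, "wy": 0, "wz": 0}])

```text
time_s: 16.7
tcp_pos: [0.4943, -0.3435, 0.0392]
ee_rot: [[-0.754, 0.657, 0.003], [0.657, 0.754, -0.001], [-0.003, 0.001, -1.0]]
wrist_force: [0.2, -0.2, 0.9]
gripper_width: 0.998
```

```bash
python3 - <<'E'
from h import *
print(r.sense()['tcp_pos'],to([.4943,-.3435,.0025]))
E
```

```text
[ 0.49428478 -0.34354923  0.03923141] [0.0001 0.     0.0367]
```

drive_tool(deltas=[{"dx": 0, "dy": 0, "dz": 0.01, "wx": 0, "wy": 0, "wz": 0}, {"dx": 0, "dy": 0, "dz": 0.025, "wx": 0, "wy": 0, "wz": 0}, {"dx": 0, "dy": 0, "dz": 0.033, "wx": 0, "wy": 0, "wz": 0}, {"dx": 0, "dy": 0, "dz": 0.0355, "wx": 0, "wy": 0, "wz": 0}, {"dx": 0, "dy": 0, "dz": 0.0355, "wx": 0, "wy": 0, "wz": 0}, {"dx": 0, "dy": 0, "dz": 0.0355, "wx": 0, "wy": 0, "wz": 0}])

```text
time_s: 17.3
tcp_pos: [0.4932, -0.3429, 0.0029]
ee_rot: [[-0.754, 0.656, 0.001], [0.656, 0.754, -0.0], [-0.001, 0.0, -1.0]]
wrist_force: [1.1, 0.0, -0.1]
gripper_width: 1.0
```

drive_tool(deltas=[{"dx": -0.001, "dy": 0, "dz": 0.0005, "wx": 0, "wy": 0, "wz": 0}, {"dx": -0.001, "dy": 0, "dz": 0.0005, "wx": 0, "wy": 0, "wz": 0}, {"dx": -0.001, "dy": 0, "dz": 0.0005, "wx": 0, "wy": 0, "wz": 0}, {"dx": -0.001, "dy": 0, "dz": 0.0005, "wx": 0, "wy": 0, "wz": 0}, {"dx": -0.001, "dy": 0, "dz": 0.0005, "wx": 0, "wy": 0, "wz": 0}, {"dx": -0.001, "dy": 0, "dz": 0.0005, "wx": 0, "wy": 0, "wz": 0}, {"dx": -0.001, "dy": 0, "dz": 0.0005, "wx": 0, "wy": 0, "wz": 0}], gripper=0)

```text
time_s: 18.0
tcp_pos: [0.4936, -0.3434, 0.0022]
ee_rot: [[-0.754, 0.657, 0.0], [0.657, 0.754, -0.0], [-0.0, 0.0, -1.0]]
wrist_force: [-0.1, -0.4, 1.2]
gripper_width: 0.692
```

drive_tool(deltas=[{"dx": 0, "dy": 0, "dz": -0.012, "wx": 0, "wy": 0, "wz": 0}, {"dx": 0, "dy": 0, "dz": -0.045, "wx": 0, "wy": 0, "wz": 0}, {"dx": 0, "dy": 0, "dz": -0.085, "wx": 0, "wy": 0, "wz": 0}, {"dx": 0.004, "dy": 0.01, "dz": -0.125, "wx": 0, "wy": 0, "wz": 0}, {"dx": 0.013, "dy": 0.035, "dz": -0.155, "wx": 0, "wy": 0, "wz": 0}, {"dx": 0.028, "dy": 0.073, "dz": -0.175, "wx": 0, "wy": 0, "wz": 0}, {"dx": 0.044, "dy": 0.115, "dz": -0.185, "wx": 0, "wy": 0, "wz": 0}, {"dx": 0.06, "dy": 0.157, "dz": -0.188, "wx": 0, "wy": 0, "wz": 0}, {"dx": 0.076, "dy": 0.199, "dz": -0.188, "wx": 0, "wy": 0, "wz": 0}, {"dx": 0.092, "dy": 0.241, "dz": -0.188, "wx": 0, "wy": 0, "wz": 0}, {"dx": 0.108, "dy": 0.283, "dz": -0.188, "wx": 0, "wy": 0, "wz": 0}, {"dx": 0.124, "dy": 0.325, "dz": -0.188, "wx": 0, "wy": 0, "wz": 0}, {"dx": 0.14, "dy": 0.367, "dz": -0.188, "wx": 0, "wy": 0, "wz": 0}, {"dx": 0.155, "dy": 0.407, "dz": -0.188, "wx": 0, "wy": 0, "wz": 0}, {"dx": 0.167, "dy": 0.44, "dz": -0.188, "wx": 0, "wy": 0, "wz": 0}, {"dx": 0.175, "dy": 0.461, "dz": -0.188, "wx": 0, "wy": 0, "wz": 0}, {"dx": 0.1776, "dy": 0.4687, "dz": -0.188, "wx": 0, "wy": 0, "wz": 0}, {"dx": 0.1776, "dy": 0.4687, "dz": -0.188, "wx": 0, "wy": 0, "wz": 0}, {"dx": 0.1776, "dy": 0.4687, "dz": -0.188, "wx": 0, "wy": 0, "wz": 0}, {"dx": 0.1776, "dy": 0.4687, "dz": -0.188, "wx": 0, "wy": 0, "wz": 0}])

```text
time_s: 20.0
tcp_pos: [0.6669, 0.1253, 0.1904]
ee_rot: [[-0.753, 0.658, -0.0], [0.658, 0.753, -0.0], [0.0, -0.0, -1.0]]
wrist_force: [1.1, -0.5, -1.2]
gripper_width: 0.692
```

```bash
python3 - <<'E'
from h import *
s=r.sense();im=cams.capture('wrist');cv2.imwrite('pics/w9.png',im[:,:,::-1]);print(s['time_s'],s['tcp_pos'],s['ee_rot'],s['gripper_width'])
np.save('s9.npy',s,allow_pickle=True);W=model('wrist',s);R=s['ee_rot'];o=s['tcp_pos']
print(proj(*W,[.6075,.1793,.121]))
img=im[:,:,::-1].copy()[40:390,180:460];big=cv2.resize(img,None,fx=1.7,fy=1.7,interpolation=cv2.INTER_CUBIC)
th=np.linspace(0,2*np.pi,90)
def d(c,rad,z,col):
    for q in (proj(*W,np.c_[c[0]+rad*np.cos(th),c[1]+rad*np.sin(th),0*th+z])-[180,40]+.5)*1.7-.5: cv2.circle(big,tuple(np.round(q).astype(int)),1,col,-1)
d((.6075,.1793),.027,.121,(0,0,255))
d((.6075,.1793),.028,.109,(0,255,0))
d(o-R[:,0]*0.0005,.031,o[2]-.0022+.0108,(0,0,255))
cv2.imwrite('pics/c15.png',big)
E
```

```text
20.0 [0.66692468 0.12534927 0.19038537] [[-7.53280655e-01  6.57699167e-01 -2.45902892e-04]
 [ 6.57699206e-01  7.53280649e-01 -1.35303485e-04]
 [ 9.62449009e-05 -2.63651635e-04 -9.99999961e-01]] 0.6922584437127289
[[319.82952463 120.55893203]]
```

View pics/c15.png

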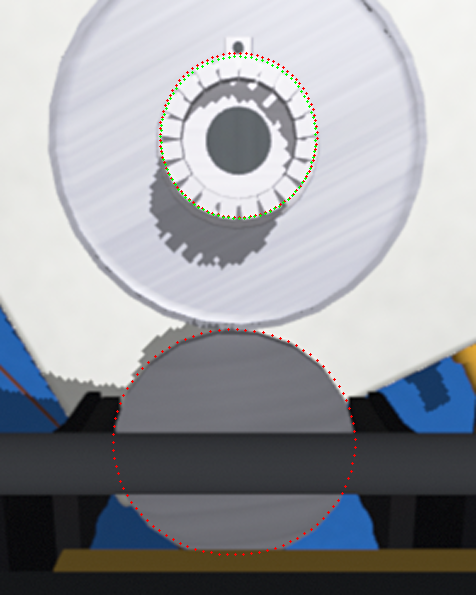

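The overlays fit both the head at (0.6075, 0.1793) and the cap in hand, whose axis is 0.5 mm toward tool −x. Moving over the head; seated is at TCP ≈ 0.1172.

```bash
python3 - <<'E'
from h import *
print(r.sense()['tcp_pos'],to([.6071,.1796,.130]))
E
```

```text
[0.66701018 0.12541639 0.19044659] [0.0808 0.0014 0.0604]
```

drive_tool(deltas=[{"dx": 0.012, "dy": 0, "dz": 0, "wx": 0, "wy": 0, "wz": 0}, {"dx": 0.036, "dy": 0.001, "dz": 0, "wx": 0, "wy": 0, "wz": 0}, {"dx": 0.062, "dy": 0.001, "dz": 0, "wx": 0, "wy": 0, "wz": 0}, {"dx": 0.077, "dy": 0.0014, "dz": 0.01, "wx": 0, "wy": 0, "wz": 0}, {"dx": 0.0808, "dy": 0.0014, "dz": 0.03, "wx": 0, "wy": 0, "wz": 0}, {"dx": 0.0808, "dy": 0.0014, "dz": 0.05, "wx": 0, "wy": 0, "wz": 0}, {"dx": 0.0808, "dy": 0.0014, "dz": 0.06, "wx": 0, "wy": 0, "wz": 0}, {"dx": 0.0808, "dy": 0.0014, "dz": 0.06, "wx": 0, "wy": 0, "wz": 0}, {"dx": 0.0808, "dy": 0.0014, "dz": 0.06, "wx": 0, "wy": 0, "wz": 0}, {"dx": 0.0808, "dy": 0.0014, "dz": 0.06, "wx": 0, "wy": 0, "wz": 0}])

```text
time_s: 21.05
tcp_pos: [0.6081, 0.181, 0.1314]
ee_rot: [[-0.754, 0.657, 0.002], [0.657, 0.754, 0.001], [-0.001, 0.002, -1.0]]
wrist_force: [-0.9, 0.0, -0.5]
gripper_width: 0.692
```

```bash
python3 - <<'E'
from h import *
print(r.sense()['tcp_pos'],to([.6071,.1796,.124]))
E
```

```text
[0.60808089 0.18103583 0.13136309] [-0.0002 -0.0017  0.0074]
```

drive_tool(deltas=[{"dx": 0, "dy": -0.0013, "dz": 0.002, "wx": 0, "wy": 0, "wz": 0}, {"dx": 0, "dy": -0.0013, "dz": 0.004, "wx": 0, "wy": 0, "wz": 0}, {"dx": 0, "dy": -0.0013, "dz": 0.006, "wx": 0, "wy": 0, "wz": 0}, {"dx": 0, "dy": -0.0013, "dz": 0.006, "wx": 0, "wy": 0, "wz": 0}, {"dx": 0, "dy": -0.0013, "dz": 0.006, "wx": 0, "wy": 0, "wz": 0}])

```text
time_s: 21.55
tcp_pos: [0.6065, 0.1798, 0.124]
ee_rot: [[-0.754, 0.657, -0.0], [0.657, 0.754, -0.0], [-0.0, -0.0, -1.0]]
wrist_force: [0.5, 0.4, -1.2]
gripper_width: 0.691
```

```bash
python3 - <<'E'
from h import *
s=r.sense();print(s['tcp_pos'],to([.6071,.1796,.1172]),s['wrist_force'])
E
```

```text
[0.60647127 0.17984942 0.12395313] [-0.0006  0.0002  0.0068] [ 0.54690349  0.38104231 -1.18082465]
```

Within 0.6 mm. Lowering gently.

drive_tool(deltas=[{"dx": -0.0004, "dy": 0, "dz": 0.001, "wx": 0, "wy": 0, "wz": 0}, {"dx": -0.0004, "dy": 0, "dz": 0.002, "wx": 0, "wy": 0, "wz": 0}, {"dx": -0.0004, "dy": 0, "dz": 0.0025, "wx": 0, "wy": 0, "wz": 0}, {"dx": -0.0004, "dy": 0, "dz": 0.0025, "wx": 0, "wy": 0, "wz": 0}])

```text
time_s: 21.95
tcp_pos: [0.6067, 0.1796, 0.1214]
ee_rot: [[-0.754, 0.657, -0.0], [0.657, 0.754, -0.0], [0.0, -0.0, -1.0]]
wrist_force: [-0.1, 0.3, -1.5]
gripper_width: 0.693
```

drive_tool(deltas=[{"dx": 0, "dy": 0, "dz": 0.0007, "wx": 0, "wy": 0, "wz": 0}, {"dx": 0, "dy": 0, "dz": 0.0014, "wx": 0, "wy": 0, "wz": 0}, {"dx": 0, "dy": 0, "dz": 0.002, "wx": 0, "wy": 0, "wz": 0}, {"dx": 0, "dy": 0, "dz": 0.002, "wx": 0, "wy": 0, "wz": 0}])

```text
time_s: 22.35
tcp_pos: [0.6067, 0.1796, 0.1194]
ee_rot: [[-0.754, 0.657, -0.0], [0.657, 0.754, -0.0], [0.0, -0.0, -1.0]]
wrist_force: [-0.4, 0.3, -0.8]
gripper_width: 0.689
```

drive_tool(deltas=[{"dx": 0, "dy": 0, "dz": 0.0005, "wx": 0, "wy": 0, "wz": 0}, {"dx": 0, "dy": 0, "dz": 0.001, "wx": 0, "wy": 0, "wz": 0}, {"dx": 0, "dy": 0, "dz": 0.001, "wx": 0, "wy": 0, "wz": 0}])

```text
time_s: 22.65
tcp_pos: [0.6067, 0.1796, 0.1185]
ee_rot: [[-0.754, 0.657, -0.0], [0.657, 0.754, -0.0], [0.0, -0.0, -1.0]]
wrist_force: [-0.1, 0.5, -0.3]
gripper_width: 0.69
```

drive_tool(deltas=[{"dx": 0, "dy": 0, "dz": 0.0004, "wx": 0, "wy": 0, "wz": 0}, {"dx": 0, "dy": 0, "dz": 0.0008, "wx": 0, "wy": 0, "wz": 0}, {"dx": 0, "dy": 0, "dz": 0.0008, "wx": 0, "wy": 0, "wz": 0}])

```text
time_s: 22.95
tcp_pos: [0.6067, 0.1796, 0.1177]
ee_rot: [[-0.754, 0.657, -0.0], [0.657, 0.754, -0.0], [0.0, -0.0, -1.0]]
wrist_force: [-1.2, 0.8, -1.1]
gripper_width: 0.693
```

drive_tool(deltas=[{"dx": 0, "dy": 0, "dz": 0.0003, "wx": 0, "wy": 0, "wz": 0}, {"dx": 0, "dy": 0, "dz": 0.0003, "wx": 0, "wy": 0, "wz": 0}])

```text
time_s: 23.15
tcp_pos: [0.6067, 0.1796, 0.1174]
ee_rot: [[-0.754, 0.657, -0.0], [0.657, 0.754, -0.0], [0.0, -0.0, -1.0]]
wrist_force: [-0.3, -0.1, -2.6]
gripper_width: 0.692
```

drive_tool(deltas=[{"dx": 0, "dy": 0, "dz": 0.0003, "wx": 0, "wy": 0, "wz": 0}, {"dx": 0, "dy": 0, "dz": 0.0003, "wx": 0, "wy": 0, "wz": 0}])

```text
time_s: 23.35
tcp_pos: [0.6068, 0.1796, 0.1172]
ee_rot: [[-0.754, 0.657, 0.0], [0.657, 0.754, 0.0], [-0.0, 0.0, -1.0]]
wrist_force: [-0.0, 0.7, -0.3]
gripper_width: 0.69
```

At the seated height, within about 0.2 mm and with no jam. Releasing and backing off straight up, then to a viewing pose.

drive_tool(deltas=[{"dx": 0, "dy": 0, "dz": 0, "wx": 0, "wy": 0, "wz": 0}, {"dx": 0, "dy": 0, "dz": 0, "wx": 0, "wy": 0, "wz": 0}, {"dx": 0, "dy": 0, "dz": 0, "wx": 0, "wy": 0, "wz": 0}, {"dx": 0, "dy": 0, "dz": 0, "wx": 0, "wy": 0, "wz": 0}, {"dx": 0, "dy": 0, "dz": 0, "wx": 0, "wy": 0, "wz": 0}, {"dx": 0, "dy": 0, "dz": 0, "wx": 0, "wy": 0, "wz": 0}], gripper=1)

```text
time_s: 23.95
tcp_pos: [0.6068, 0.1796, 0.1172]
ee_rot: [[-0.754, 0.657, 0.0], [0.657, 0.754, 0.0], [-0.0, 0.0, -1.0]]
wrist_force: [-0.9, -0.3, 0.2]
gripper_width: 0.993
```

drive_tool(deltas=[{"dx": 0, "dy": 0, "dz": -0.01, "wx": 0, "wy": 0, "wz": 0}, {"dx": 0, "dy": 0, "dz": -0.03, "wx": 0, "wy": 0, "wz": 0}, {"dx": -0.01, "dy": 0, "dz": -0.06, "wx": 0, "wy": 0, "wz": 0}, {"dx": -0.04, "dy": 0, "dz": -0.075, "wx": 0, "wy": 0, "wz": 0}, {"dx": -0.075, "dy": 0, "dz": -0.08, "wx": 0, "wy": 0, "wz": 0}, {"dx": -0.09, "dy": 0, "dz": -0.08, "wx": 0, "wy": 0, "wz": 0}, {"dx": -0.09, "dy": 0, "dz": -0.08, "wx": 0, "wy": 0, "wz": 0}, {"dx": -0.09, "dy": 0, "dz": -0.08, "wx": 0, "wy": 0, "wz": 0}])

```text
time_s: 24.75
tcp_pos: [0.674, 0.1205, 0.1965]
ee_rot: [[-0.754, 0.657, -0.002], [0.657, 0.754, -0.0], [0.001, -0.001, -1.0]]
wrist_force: [-0.5, 0.3, 0.3]
gripper_width: 1.001
```

```bash
python3 - <<'E'
from h import *
s=r.sense();im=cams.capture('wrist');cv2.imwrite('pics/w10.png',im[:,:,::-1]);print(s['time_s'],s['tcp_pos'],s['wrist_force'])
W=model('wrist',s)
img=im[:,:,::-1].copy()[20:220,220:420];big=cv2.resize(img,None,fx=3,fy=3,interpolation=cv2.INTER_CUBIC)
th=np.linspace(0,2*np.pi,90)
def d(c,rad,z,col):
    for q in (proj(*W,np.c_[c[0]+rad*np.cos(th),c[1]+rad*np.sin(th),0*th+z])-[220,20]+.5)*3-.5: cv2.circle(big,tuple(np.round(q).astype(int)),1,col,-1)
d((.6075,.1793),.031,.1258,(0,0,255))
cv2.imwrite('pics/c16.png',big)
im=cams.capture('scene');cv2.imwrite('pics/sc10.png',im[:,:,::-1]);crop('pics/sc10.png',300,170,430,290,5,'pics/c17.png')
im=cams.capture('top');cv2.imwrite('pics/t10.png',im[:,:,::-1])
E
```

```text
24.75 [0.67398096 0.12050493 0.19647847] [-0.45642617  0.29796866  0.29210747]
```

View pics/c16.png

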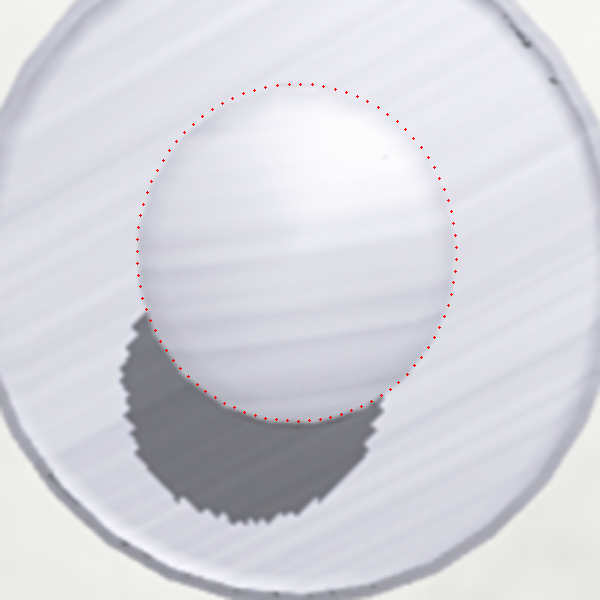

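View pics/c17.png

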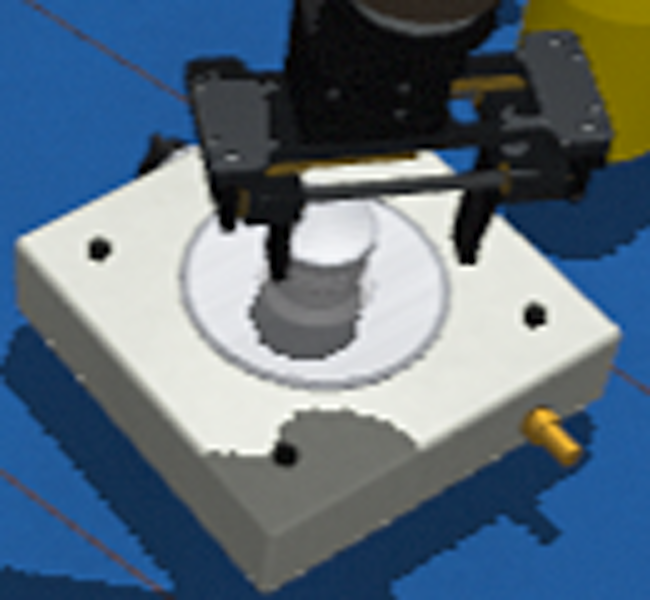

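View pics/t10.png

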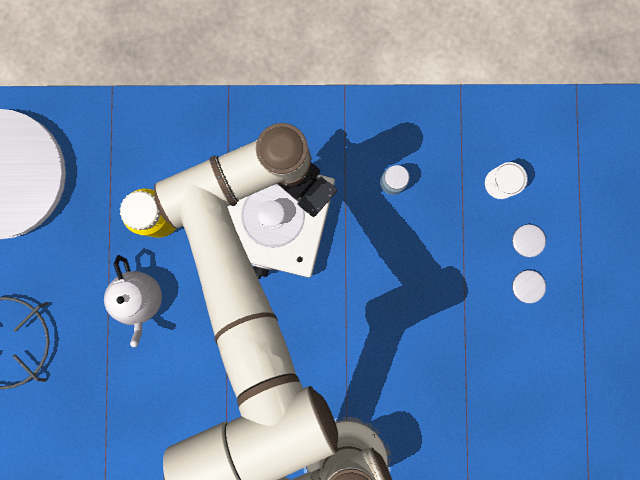

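The cap outline matches the predicted seated circle, centred on the head at disc height. The bystanders are unmoved in the top view. Handing in.

```bash
python3 - <<'E'
from station import ticket
print(ticket.finish_job())
E
```

```text
the job is handed in; nothing more can be done
None
```

The burner head is home in its cup and the cap is seated on top; I handed the job in at about 25 s of the 72 s allowed. The hand-in reports no verdict, so this rests on my own checks.

- **Head:** I saw the slot in the wrist camera at bearing about 139° and lined the key up with it. The key dropped straight in, so no feeling turn was needed. The flange stopped at TCP z 0.0893 m, exactly where fully home was predicted. The wrist-force reading never moved more than 2–3 N.
- **Cap:** I used the smallest of the three discs (62 mm). It went down to TCP z 0.1172 m, the predicted seated height. In the last wrist image its outline coincides with a circle centred on the head at seated height.
- **Everything else:** the teapot, cups, canister and jar are where they stood in the top view. The gripper was clear and open at hand-in.

**Disagreements:**
- Heights triangulated from two wrist views came out about 10–20 mm too high for the head and the cap, so I relied on the given heights there.
- The top camera and the wrist camera differed by about 2 mm in position. I used the wrist readings, which matched the parts held in the gripper.
- At the end neither camera showed the cap's tilt in profile. I judged it level from its outline.

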